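# Hang a spare castor wheel in its fork by the axle

## Robot

A 7-joint arm with a two-finger parallel gripper is mounted at the origin on the work surface. World frame = base frame: x ahead of the robot, y to its left, z up, the work surface at z = 0. Lengths are in m, angles in rad, forces in N, time in s.
With the tool pointing down it reaches from about 0.425 to 0.925 m from the base axis. Payload 6.8 kg.
Tool frame: the origin (TCP) lies on the centre line of the jaws, within the pads' length; the fingertips stand 8 mm ahead of it and the grasp point (between the pads) lies 11 mm behind it (bot.tips_ahead is the distance from the TCP to the fingertips, in m); z points along the fingers, y is the line along which they close (so a half turn about z gives the same grasp; the last joint's range is limited). The gripper opens to 85 mm and grips with 20 to 120 N. Pads are 22 mm wide; open, the fingers measure 114 mm over their backs; the gripper's body (76 mm by 85 mm) begins 54 mm behind the grasp point. The pads swing forward as they close: fully open they stand 13 mm farther back than shut.
Start: joints at [1.127, 0.477, 0.022, 1.555, -0.011, 1.109, -0.083], TCP at [0.222, -0.637, 0.239] pointing down, gripper open.
Joint ranges: [-2.96, 2.96], [-0.34, 2.1], [-1.41, 1.46], [0.24, 2.44], [-1.37, 4.51], [0.17, 1.92], [-2.96, 2.96]. Speed limits (rad/s): [2.39, 2.39, 3.14, 3.14, 3.14, 3.14, 3.14].

## Interface

Orientations are given as a unit quaternion [w, x, y, z].
In Python, from station import bot gives the robot as it stands.
- The arm moves only by the tool send_rows, never from a script. Its argument "deltas" is text: rows parted by semicolons, each of 4 numbers parted by spaces: the shift along the tool's x, y, z in m, then the turn about the tool's z in degrees. In form: x y z spin; .... A call has 1 to 5 rows; each row is the pose to reach, as a shift and turn from the pose commanded when the call began, along the tool's axes at that moment; what a row does not reach only later rows make up. A row lasts 1/10 s, in which the tool goes at most 50 mm and 8.59 degrees, less where a joint would pass 70% of its speed; a pose out of reach is approached as far as the arm can. A call with a gripper value outside its range is refused whole. "claw" is the opening, from 0 (shut) to 1 (fully open), set as the call begins (left out, the last holds). The fingers move at their own pace and stop on an object; "force" is the grip in N (left out, the last holds). Time passes only in rows, so rows that repeat a pose let the fingers close. It gives the time, the measured TCP pose, the force, the opening and the grip force at its end, in the units of the state.
- bot.get_obs(): the state, without advancing time (a new reading comes with each control period).
- bot.read_camera(name): name is "side" or "top"; returns a dict with "img" (384x512x3 uint8, red, green, blue), "depth" (384x512 float32, m along the optical axis (not along the pixel's ray), 0 where there is no reading), "fx", "fy", "cx", "cy" (pixels), "camera_from_world" (4x4, takes a point from world to camera coordinates). Camera axes: x right, y up, looking along -z (the intrinsics and any distortion apply to the point x, -y, -z); pixel columns grow to the right and rows downward; lengths in m; the calibration is good to about 2 mm. A picture is of the moment at which its call begins.
- bot.hand_in(): hands the job in; it is judged then, once.
Trained networks look in a picture, given as the dict that the camera call returned (one of the last four; its "shot" number tells which), for a name from the list of things; names that differ only in an ending like _2 or _b are one class to them, and where a whole thing is asked for, a point or a joint stands for the part that bears it (a point fixed in the world has none). Each returns a list of dicts, best first, with "confidence" (0 to 1); they miss things now and then, are a little off and sometimes report something else, mostly with a low value. They report only what shows in the picture. A call takes as long as a camera call. They do not tell look-alikes from the thing itself.
- bot.masks_of(picture, query): "mask" (384x512 bool, what is visible of it).
- bot.landmark_of(picture, query): "xyz" ([x, y, z] in m, in world coordinates, good to about 4 mm: a listed point, or the origin of a listed thing).
The state is a dict: "t": time; "q": joint angles; "joint_vel": joint speeds; "joint_torque": joint torques, N m; "eef_pos": TCP position; "tool_rot": TCP orientation; "contact_force": force on the tool from outside, world axes, zero at the start; "torque": the same for the moment, N m; "gripper_width": opening from 0.0 (shut) to 1.0 (fully open); "grasp_force": force on a finger pad.
Only numpy, scipy, OpenCV 4.12 (cv2) and the standard library are available. Lean on these libraries where they do the work, as an engineer would, in place of code of your own. Each camera call takes 0.05 s, during which the arm holds its last target. There are 200 camera calls.

## Task

A spare flight-case castor wheel lies in the sloping tray. Take the axle by its black handle from its rest, thread it through the wheel's bore while the wheel lies in the tray, lift the wheel out on the axle, and set it down gently in the upturned castor fork so that the axle lies home in the bottom of both slots with the wheel hanging between the cheeks; then let go. Do not touch the wheel with the gripper, and leave the marker pen, the hard case, the paper cup and the screwdriver where they are.

Things in the scene. Friction and masses are not known exactly. Their poses are not given: they have to be found in the camera images.
- axle: Steel axle, 140 g. Origin on its centre line at the collar's tip-side face, x along it to the tip (x = 62 mm). Shank d 12 mm to x = 56, then a d 8 pilot to the tip. Collar d 30, x = -6 to 0. Neck d 12, x = -32 to -6. Square black handle 20 x 20, x = -80 to -32, flat sides facing y and z. It starts level in its rest, z up, tip away from the robot, centre line 50 mm above the bench.
- axle_tip (a point): The tip of the axle, x = 62 mm on the axle's centre line.
- axle_grip (a point): Middle of the axle's black handle, x = -56 mm on its centre line: the place to grip, across the axle. In the rest the handle overhangs free, with nothing under or beside it.
- rest: Fixed aluminium rest, origin on the bench, x along the axle in it, away from the robot: base plate 90 x 60 x 8 mm and two posts 28 mm wide at x = -19 and 40 mm, with notches open at the top, 16 mm wide and 12 mm deep, in which the neck and the shank lie.
- wheel: Castor wheel, black tyre, grey hub, diameter 100 mm, 34 mm wide, 0.2 to 0.4 kg, plain through bore of diameter 22 mm. Origin at its centre, z along the bore. It starts lying on its rim in the tray, z away from the robot and 35 degrees up from level, centre 155 mm above the bench. It is loose and slides up the tray when pushed along its axis.
- tray: Fixed plywood V trough sloping up at 35 degrees towards its x (away from the robot); origin on the bench below the wheel's centre. Two lugs 60 mm apart stop the wheel at the low end, open between them and facing the robot: axle and collar enter there. It reaches 52 mm up the slope past the wheel's centre, 170 mm high; open above. Base plate x = -20 to 110, y = -65 to 65 mm.
- fork: Fixed steel castor fork turned upside down; origin on the bench under its middle, x as for fork_seat. Plate 110 x 90 x 8 mm with two upright cheeks across x, 6 mm thick, 64 wide, 106 high, inner faces at x = -30 and +30 mm. Each has a slot open at the top, 16 mm wide, its bottom 76 mm above the bench, flaring from 94 mm up to a mouth 40 mm wide.
- fork_seat (a point): Midway between the fork's cheeks, 82 mm above the bench, where the seated axle's centre line runs; x along the seated axle (level, away from the robot), z up. Collar and wheel go between the cheeks, the handle stays outside: that fits when the axle's origin lies at x = -24 to -4 mm (middle -14) with its tip away from the robot and the wheel against the collar.
- marker: Marker pen, white with black cap, 135 mm long, 14 mm thick, lying on the bench along its x axis; origin under its middle. A bystander.
- hardcase: Closed black plastic hard case, 104 x 154 mm, 64 mm high; origin at the centre of its underside. A bystander.
- cup: White paper cup, 76 mm across the rim, 95 mm high, standing; origin at the centre of its underside. A bystander.
- screwdriver: Screwdriver about 200 mm long lying on the bench along its x axis. A bystander.
Mind the look-alikes: they are no part of the job. Of the things like the axle, leave any that is green or orange; of the rest the larger one is meant.

How it is judged:
On the way, in this order (a step that is already met when the one before it is completed fails the run):
1. the axle is through the wheel's bore (tip out of one face, collar still on the other side) while the wheel is in the tray, within 50 mm of where it lay (distance of wheel from where it was at the start of the episode below 0.05 m and angle between the x axis of axle and the z axis of wheel, either way round below 0.5 rad and y of wheel in the frame of axle between -0.012 and 0.012 m and z of wheel in the frame of axle between -0.012 and 0.012 m and x of wheel in the frame of axle between 0.01 and 0.04 m), for 0.2 s.
2. the wheel is lifted clear of the tray on the axle, its centre more than 185 mm above the bench (height (world z) of wheel above 0.185 m and contact force between wheel and tray below 0.1 N and y of wheel in the frame of axle between -0.012 and 0.012 m and z of wheel in the frame of axle between -0.012 and 0.012 m and x of wheel in the frame of axle between 0.01 and 0.05 m), for 0.2 s.
At the end, for the whole second after the job is handed in: Axle in both slots: within 0.12 rad of the fork axis, 4 mm in height and 6 mm sideways of the seat; wheel hanging on it between the cheeks: centre within 20 mm along and 10 mm across of the seat, 12 mm below to 3 mm above it, bore within 0.4 rad; both at rest (under 0.05 m/s) (angle between the x axis of axle and the x axis of fork_seat, either way round below 0.12 rad and y of axle in the frame of fork_seat between -0.006 and 0.006 m and z of axle in the frame of fork_seat between -0.004 and 0.004 m and x of wheel in the frame of fork_seat between -0.02 and 0.02 m and y of wheel in the frame of fork_seat between -0.01 and 0.01 m and z of wheel in the frame of fork_seat between -0.012 and 0.003 m and angle between the z axis of wheel and the x axis of fork_seat, either way round below 0.4 rad and linear speed of each of wheel, axle below 0.05 m/s); the robot touches nothing.
It fails at once if the gripper touches the wheel (more than 2 N) (contact force between the fingers and wheel above 2 N).
It fails at once if the axle or wheel is banged into the fork (more than 60 N) (contact force between any of axle, wheel and fork above 60 N).
It fails at once if a bystander is moved more than 30 mm (distance of any of marker, hardcase, cup, screwdriver from where it was at the start of the episode above 0.03 m).
It also fails if it takes over 59 s, if anything falls off the work surface, if the arm or the gripper's body presses on something with over 40 N, if the wrist force passes 120 N, or if a joint passes its speed limit or range.

## Working session

There is one attempt and no reset: what is moved stays moved. The work goes in short steps, Python scripts to look and compute and a tool call to move; the robot and the scene stay as the last step left them, time stands still between calls to the robot, and variables do not carry over. Pictures are saved under pics/ and viewed, at most 10 in all, crops included, and the job is handed in when it is done.

Besides the shell and the picture viewer there is one more tool, called after "Call:" as name(argument=value, ...) on one line, values as JSON. send_rows: Moves the arm, as the interface text tells. Its arguments: {"type":"object","properties":{"deltas":{"type":"string"},"claw":{"type":"number"},"force":{"type":"number"}},"required":["deltas"]}

```bash
ls; mkdir -p pics
cat > h.py <<'E'
import numpy as np, cv2
from station import bot
def world(p,mask):
    v,u=np.nonzero(mask&(p["depth"]>0)); d=p["depth"][v,u]
    c=np.c_[(u-p["cx"])/p["fx"]*d,-(v-p["cy"])/p["fy"]*d,-d,np.ones(len(d))]
    return (np.linalg.inv(p["camera_from_world"])@c.T).T[:,:3],u,v
E
python3 - <<'E'
from h import *
o=bot.get_obs(); print(o)
ims=[]
for n in ("top","side"):
    p=bot.read_camera(n); ims.append(p["img"])
    print(n,p.keys(),p["fx"],p["cx"],p["cy"]); print(np.round(np.linalg.inv(p["camera_from_world"]),3))
    np.savez(f"pics/{n}.npz",**{k:p[k] for k in("img","depth","fx","fy","cx","cy","camera_from_world")})
    for q in ["axle","axle_tip","axle_grip","rest","wheel","tray","fork","fork_seat","marker","hardcase","cup","screwdriver"]:
        print(q,[(np.round(r["xyz"],3).tolist(),round(r["confidence"],2)) for r in bot.landmark_of(p,q)])
    cv2.imwrite(f"pics/{n}.png",cv2.resize(p["img"][:,:,::-1],(800,600),interpolation=cv2.INTER_CUBIC))
E
```

```text
pics
{'t': 0.0, 'q': array([ 1.12689619,  0.4777899 ,  0.02235225,  1.55644068, -0.01153786,
        1.10931121, -0.08307867]), 'joint_vel': array([ 0.00128287,  0.00077636, -0.0002365 ,  0.00084963, -0.00265707,
       -0.00117684, -0.00114025]), 'joint_torque': array([-4.55990785e-04, -5.96448576e+01,  1.60801359e+00, -2.81199825e+01,
        1.23815631e-02,  9.36603727e-03,  2.73036352e-05]), 'eef_pos': array([ 0.22222931, -0.6367586 ,  0.23833733]), 'tool_rot': array([-8.87336305e-04,  9.85936199e-01,  1.67119664e-01, -2.04688328e-04]), 'contact_force': array([0.13180986, 0.50276176, 0.2425552 ]), 'torque': array([ 0.02602425, -0.02946732,  0.04076929]), 'grasp_force': 0.0, 'gripper_width': 1.000946603443388}
top dict_keys(['img', 'depth', 'fx', 'fy', 'cx', 'cy', 'camera_from_world', 'shot']) 350.14483981342033 258.80884651277745 195.27420590850178
[[-0.029  0.981 -0.19   0.375]
 [-1.    -0.027  0.011  0.013]
 [ 0.006  0.19   0.982  1.186]
 [ 0.     0.     0.     1.   ]]
axle [([0.69, 0.241, 0.048], 0.69), ([0.65, 0.111, 0.012], 0.68), ([0.81, 0.194, 0.015], 0.51), ([0.633, 0.245
[... 1105 characters left out ...]
p [([0.635, 0.249, 0.048], 0.67), ([0.688, 0.239, 0.05], 0.64), ([0.465, 0.279, 0.014], 0.61), ([0.693, 0.102, 0.01], 0.59), ([0.75, 0.213, 0.011], 0.57)]
axle_grip [([0.61, 0.125, 0.012], 0.72), ([0.58, 0.268, 0.047], 0.7), ([0.46, 0.366, 0.012], 0.62)]
rest [([0.632, 0.252, -0.001], 0.8)]
wheel [([0.628, -0.276, 0.158], 0.81)]
tray [([0.622, -0.274, 0.002], 0.68)]
fork [([0.618, -0.019, 0.001], 0.69), ([0.625, -0.275, -0.0], 0.31), ([0.624, 0.478, -0.0], 0.17)]
fork_seat [([0.619, -0.019, 0.08], 0.97)]
marker [([0.382, 0.097, -0.001], 0.6)]
hardcase [([0.62, 0.479, -0.002], 0.97), ([0.689, 0.24, 0.051], 0.53)]
cup [([0.579, -0.456, -0.001], 0.62)]
screwdriver [([0.388, -0.125, 0.0], 0.74)]
```

View pics/top.png

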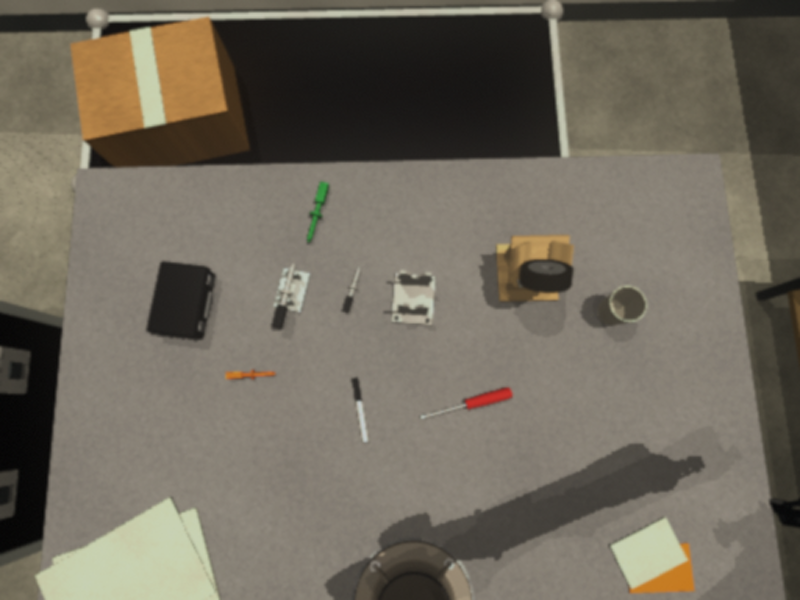

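View pics/side.png

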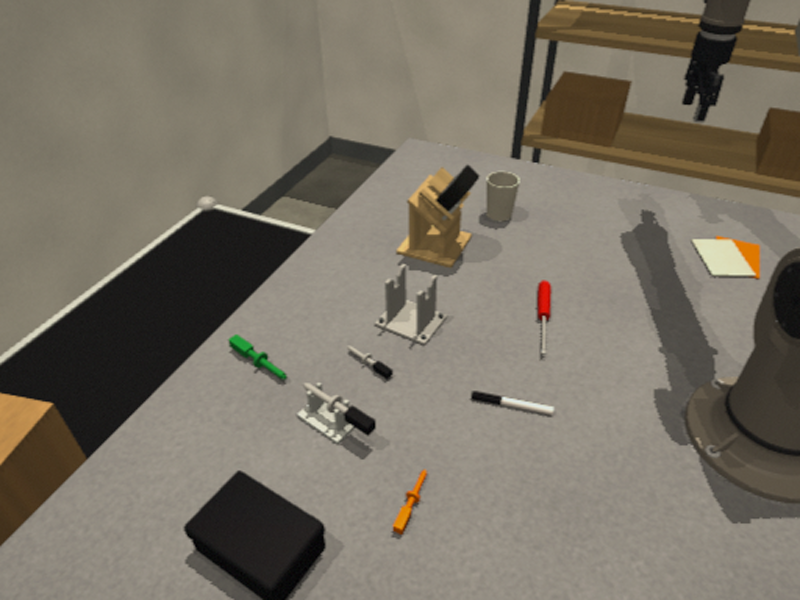

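The top picture shows the grey axle with the black handle in its rest at about (285,300) in the 800x600 view. The look-alikes are green (317,212), orange (250,375) and small (352,290). The fork is at (413,297) and the wheel in its tray at (545,272). The side picture agrees, with the axle at (338,407), the fork at (410,305) and the wheel at (455,190). Next I'll fit the poses from depth.

```bash
cat > fit.py <<'E'
from h import *
from scipy.optimize import least_squares
def cyl(P,a,b,r): # P local, axis x from a to b
    return np.maximum(np.hypot(P[:,1],P[:,2])-r, np.abs(P[:,0]-(a+b)/2)-(b-a)/2)
def box(P,lo,hi):
    lo,hi=np.array(lo),np.array(hi); q=np.abs(P-(lo+hi)/2)-(hi-lo)/2
    return np.where((q>0).any(1),np.linalg.norm(np.maximum(q,0),axis=1),q.max(1))
def loc(P,o,yaw,pitch):
    c,s,C,S=np.cos(yaw),np.sin(yaw),np.cos(pitch),np.sin(pitch)
    R=np.array([[c*C,-s,-c*S],[s*C,c,-s*S],[S,0,C]])
    return (P-o)@R
def axle(P): return np.min([cyl(P,-.032,.056,.006),cyl(P,.056,.062,.004),cyl(P,-.006,0,.015),box(P,[-.08,-.01,-.01],[-.032,.01,.01])],0)
def wheel(P): return cyl(P,-.017,.017,.05)
def fork(P):
    d=[box(P,[s*.033-.003,-.032,.008],[s*.033+.003,.032,.106]) for s in(-1,1)]
    return np.min(d,0)
def fit(sdf,P,x0,free,zp=None,n=3):
    x0=np.array(x0,float); free=np.array(free)
    def f(v):
        x=x0.copy(); x[free]=v; return sdf(loc(P,x[:3],x[3],x[4]))
    r=least_squares(f,x0[free],loss="soft_l1",f_scale=.002); x=x0.copy(); x[free]=r.x
    return x,np.median(np.abs(f(r.x)))
E
cat > m.py <<'E'
from fit import *
C=[np.load(f"pics/{n}.npz") for n in("top","side")]
def cloud(sel,which=(0,1)):
    out=[]
    for i in which:
        p=C[i]; m=np.ones(p["depth"].shape,bool); W,u,v=world(p,m); col=p["img"][v,u].astype(float)
        out.append(W[sel(W,col)])
    return out
def go(name,sdf,sel,x0,free):
    cs=cloud(sel)
    for nm,P in (("top",cs[0]),("side",cs[1]),("both",np.vstack(cs))):
        x,e=fit(sdf,P,x0,free); print(name,nm,len(P),np.round(x[:3],4),np.round(np.degrees(x[3:]),1),round(e,4))
near=lambda W,c,r:np.hypot(W[:,0]-c[0],W[:,1]-c[1])<r
go("axle",axle,lambda W,c:near(W,(.632,.25),.1)&(W[:,2]>.045)&(W[:,1]>.18),[.633,.249,.05,-.24,0],[0,1,2,3])
go("wheel",wheel,lambda W,c:near(W,(.62,-.275),.09)&(W[:,2]>.1)&(c.max(1)<75)&(np.ptp(c,axis=1)<18),[.625,-.275,.155,0,np.radians(35)],[0,1,2,3])
go("fork",fork,lambda W,c:near(W,(.62,-.018),.07)&(W[:,2]>.03),[.619,-.019,0,-.05,0],[0,1,2,3])
W=cloud(lambda W,c:near(W,(.63,-.275),.1)&(W[:,2]>.005)&(W[:,2]<.018))
for w in W:
    print("tray base rect",len(w),cv2.minAreaRect((w[:,:2]*1000).astype(np.float32)))
E
python3 m.py
```

```text
axle top 243 [0.632  0.2516 0.0504] [-13.9   0. ] 0.001
axle side 453 [0.6328 0.2506 0.0517] [-13.4   0. ] 0.0009
axle both 696 [0.6327 0.251  0.0513] [-13.3   0. ] 0.0011
wheel top 455 [ 0.6258 -0.2735  0.1548] [-0.6 35. ] 0.0008
wheel side 324 [ 0.6246 -0.2748  0.155 ] [-2.5 35. ] 0.0012
wheel both 779 [ 0.6256 -0.2742  0.155 ] [-0.8 35. ] 0.001
fork top 239 [ 0.6172 -0.0195  0.0024] [-6.1  0. ] 0.0004
fork side 530 [ 0.6182 -0.0197  0.002 ] [-6.  0.] 0.0005
fork both 769 [ 0.6179 -0.0197  0.002 ] [-6.  0.] 0.0007
tray base rect 349 ((618.8299560546875, -257.9251403808594), (185.27369689941406, 98.8873062133789), 47.95414352416992)
tray base rect 514 ((632.3914184570312, -272.37261962890625), (159.32717895507812, 168.1868133544922), 72.40311431884766)
```

```bash
cat > plan.py <<'E'
import sys
from h import *
# usage: plan.py x y z yawdeg  -> delta in current tool frame
from scipy.spatial.transform import Rotation as R
def pose():
    o=bot.get_obs(); q=o["tool_rot"]; r=R.from_quat([q[1],q[2],q[3],q[0]]).as_matrix(); return o,r
o,r=pose(); yaw=np.degrees(np.arctan2(r[1,0],r[0,0]))
x,y,z,w=map(float,sys.argv[1:5])
d=r.T@(np.array([x,y,z])-o["eef_pos"])
print("t",round(o["t"],2),"pos",np.round(o["eef_pos"],4),"yaw",round(yaw,2),"tilt",np.round(r[2],3),"F",np.round(o["contact_force"],1),"w",round(o["gripper_width"],3),"gf",round(o["grasp_force"],1))
print("delta",np.round(d,4),"spin",round(yaw-w,2),"dist",round(np.linalg.norm(d),3))
E
python3 plan.py .5741 .2649 .13 -13.4
```

```text
t 1.3 pos [ 0.2224 -0.6373  0.2393] yaw 19.24 tilt [ 0.  0. -1.] F [ 0.1  0.2 -0.9] w 1.001 gf 0.0
delta [ 0.6293 -0.736   0.1093] spin 32.64 dist 0.975
```

Call:
send_rows(deltas="0.031 -0.037 0 0; 0.063 -0.074 0 0; 0.094 -0.11 0 0; 0.126 -0.147 0 0; 0.157 -0.184 0 0", claw=1)

```text
t: 1.8
eef_pos: [0.3106, -0.41, 0.2395]
tool_rot: [0.0, 0.986, 0.167, 0.0]
contact_force: [1.0, -0.5, -0.3]
gripper_width: 0.998
grasp_force: 0.0
```

Call:
send_rows(deltas="0.031 -0.037 0 0; 0.063 -0.074 0 0; 0.094 -0.11 0 0; 0.126 -0.147 0 0; 0.157 -0.184 0 0")

```text
t: 2.3
eef_pos: [0.3982, -0.1846, 0.2398]
tool_rot: [0.0, 0.986, 0.167, 0.0]
contact_force: [0.9, 1.0, -0.5]
gripper_width: 1.0
grasp_force: 0.0
```

Call:
send_rows(deltas="0.031 -0.037 0 0; 0.063 -0.074 0 0; 0.094 -0.11 0 0; 0.126 -0.147 0 0; 0.157 -0.184 0 0")

```text
t: 2.8
eef_pos: [0.4859, 0.0409, 0.2397]
tool_rot: [0.0, 0.986, 0.167, 0.001]
contact_force: [1.3, -1.0, 0.9]
gripper_width: 1.001
grasp_force: 0.0
```

Call:
send_rows(deltas="0.031 -0.037 0 8; 0.063 -0.074 0 16; 0.094 -0.11 0 24; 0.126 -0.147 0 32; 0.157 -0.184 0 32.5")

```text
t: 3.3
eef_pos: [0.5723, 0.2627, 0.2394]
tool_rot: [0.0, 0.993, -0.118, 0.0]
contact_force: [1.5, -1.1, -0.0]
gripper_width: 0.999
grasp_force: 0.0
```

Call:
send_rows(deltas="0 0 0.04 0; 0 0 0.08 0; 0 0 0.12 0; 0 0 0.12 0; 0 0 0.12 0")

```text
t: 3.8
eef_pos: [0.5716, 0.261, 0.1197]
tool_rot: [0.0, 0.993, -0.116, -0.0]
contact_force: [0.6, -0.2, -0.2]
gripper_width: 0.999
grasp_force: 0.0
```

```bash
python3 plan.py .5741 .2649 .0395 -13.4
```

```text
t 3.8 pos [0.5716 0.261  0.1197] yaw -13.27 tilt [-0.001  0.    -1.   ] F [ 0.6 -0.2 -0.2] w 0.999 gf 0.0
delta [ 0.0016 -0.0044  0.0802] spin 0.13 dist 0.08
```

Call:
send_rows(deltas="0.0016 -0.0044 0.02 0; 0.0016 -0.0044 0.05 0; 0.0016 -0.0044 0.07 0; 0.0016 -0.0044 0.08 0; 0.0016 -0.0044 0.08 0")

```text
t: 4.3
eef_pos: [0.5748, 0.2651, 0.0402]
tool_rot: [-0.0, 0.993, -0.116, 0.0]
contact_force: [-0.3, 0.5, 0.6]
gripper_width: 1.002
grasp_force: 0.0
```

Call:
send_rows(deltas="0 0 0 0; 0 0 0 0; 0 0 0 0; 0 0 0 0; 0 0 0 0", claw=0, force=30)

```text
t: 4.8
eef_pos: [0.5743, 0.265, 0.0397]
tool_rot: [-0.0, 0.993, -0.115, 0.0]
contact_force: [-1.1, -0.6, 2.6]
gripper_width: 0.229
grasp_force: 36.3
```

Call:
send_rows(deltas="0 0 0 0; 0 0 0 0; 0 0 0 0; 0 0 0 0; 0 0 0 0")

```text
t: 5.3
eef_pos: [0.5744, 0.265, 0.0396]
tool_rot: [-0.0, 0.993, -0.115, 0.0]
contact_force: [-1.1, -1.5, 5.6]
gripper_width: 0.227
grasp_force: 36.7
```

```bash
python3 plan.py .5741 .2649 .0395 -13.4
```

```text
t 5.3 pos [0.5744 0.265  0.0396] yaw -13.26 tilt [ 0.001 -0.    -1.   ] F [-1.1 -1.5  5.6] w 0.227 gf 36.7
delta [-0.0002  0.0001  0.0001] spin 0.14 dist 0.0
```

Gripped. Next I push the handle down so the axle pivots about the near post and the tip rises.

Call:
send_rows(deltas="0 0 0.003 0; 0 0 0.006 0; -0.001 0 0.009 0; -0.001 0 0.012 0; -0.001 0 0.012 0")

```text
t: 5.8
eef_pos: [0.5739, 0.2651, 0.0281]
tool_rot: [-0.0, 0.993, -0.116, 0.001]
contact_force: [-1.5, -2.1, 9.4]
gripper_width: 0.231
grasp_force: 39.8
```

Call:
send_rows(deltas="0 0 0.002 0; -0.001 0 0.004 0; -0.001 0 0.006 0; -0.002 0 0.008 0; -0.002 0 0.008 0")

```text
t: 6.3
eef_pos: [0.5735, 0.2657, 0.0208]
tool_rot: [-0.001, 0.993, -0.116, 0.002]
contact_force: [0.9, -2.1, 11.0]
gripper_width: 0.232
grasp_force: 41.9
```

```bash
cat > ax.py <<'E'
# measure axle pose relative to tool with the pictures: fit x-offset along, z, pitch
from fit import *
from scipy.spatial.transform import Rotation as R
import sys
o=bot.get_obs(); q=o["tool_rot"]; r=R.from_quat([q[1],q[2],q[3],q[0]]).as_matrix(); yaw=np.arctan2(r[1,0],r[0,0])
g=o["eef_pos"]+r@np.array([0,0,-.011]); f=r[:,0]; Ps=[]
zlo=float(sys.argv[1]) if len(sys.argv)>1 else 0
print("t",o["t"],"tcp",np.round(o["eef_pos"],4),"yaw",round(np.degrees(yaw),1),"F",np.round(o["contact_force"],1),"gf",round(o["grasp_force"],1),o["gripper_width"])
for n in("top","side"):
    p=bot.read_camera(n); W,u,v=world(p,np.ones(p["depth"].shape,bool))
    L=(W-g)@np.c_[f,np.cross([0,0,1],f),[0,0,1]]
    m=(L[:,0]>.026)&(L[:,0]<.14)&(np.abs(L[:,1])<.022)&(L[:,2]>-.03)&(L[:,2]<.1)&(W[:,2]>zlo)
    Ps.append(W[m]); cv2.imwrite(f"pics/{n}_{int(o['t']*100)}.png",p["img"][:,:,::-1])
P=np.vstack(Ps); best=None
for p0 in (0,15,30):
    x0=np.r_[g+.06*np.array([f[0],f[1],np.tan(np.radians(p0))]),yaw,np.radians(p0)]
    x,e=fit(axle,P,x0,[0,1,2,3,4])
    c=np.mean(np.minimum(np.abs(axle(loc(P,x[:3],x[3],x[4]))),.005))
    if best is None or c<best[0]: best=(c,x,e)
c,x,e=best; tip=x[:3]+.062*np.array([np.cos(x[3])*np.cos(x[4]),np.sin(x[3])*np.cos(x[4]),np.sin(x[4])])
print("n",[len(a) for a in Ps],"origin",np.round(x[:3],4),"yaw,pitch",np.round(np.degrees(x[3:]),1),"tip",np.round(tip,4),"med,mean",round(e,4),round(c,4))
print("grip in axle frame",np.round(loc(g[None],x[:3],x[3],x[4])[0],4))
E
python3 ax.py .058
```

```text
t 6.3 tcp [0.5735 0.2657 0.0208] yaw -13.3 F [ 0.9 -2.1 11. ] gf 41.9 0.23163696481748425
n [69, 140] origin [0.6285 0.2537 0.0569] yaw,pitch [-15.4  21.9] tip [0.684  0.2384 0.08  ] med,mean 0.0009 0.0012
grip in axle frame [-0.0616 -0.0031 -0.0022]
```

Call:
send_rows(deltas="0 0 0.002 0; -0.001 0 0.004 0; -0.001 0 0.005 0; -0.001 0 0.005 0")

```text
t: 6.8
eef_pos: [0.5723, 0.2666, 0.016]
tool_rot: [-0.001, 0.993, -0.116, 0.002]
contact_force: [0.4, -1.0, 11.3]
gripper_width: 0.229
grasp_force: 43.4
```

Call:
send_rows(deltas="0 0 0 0; 0 0 -0.01 0; 0 0 -0.03 0; 0 0 -0.06 0; 0 0 -0.1 0", force=120)

```text
t: 7.3
eef_pos: [0.5681, 0.2648, 0.113]
tool_rot: [0.001, 0.993, -0.115, -0.002]
contact_force: [0.7, 0.0, -1.0]
gripper_width: 0.219
grasp_force: 117.2
```

Call:
send_rows(deltas="0 0 -0.04 0; 0 0 -0.09 0; 0 0 -0.13 0; 0 0 -0.15 0; 0 0 -0.15 0")

```text
t: 7.8
eef_pos: [0.5711, 0.2668, 0.2677]
tool_rot: [-0.002, 0.993, -0.115, 0.002]
contact_force: [0.7, 0.2, -0.8]
gripper_width: 0.22
grasp_force: 117.2
```

```bash
python3 ax.py .15
```

```text
t 7.8 tcp [0.5711 0.2668 0.2677] yaw -13.3 F [ 0.7  0.2 -0.8] gf 117.2 0.2197220224772461
n [168, 172] origin [0.6234 0.2533 0.306 ] yaw,pitch [-12.9  25.9] tip [0.6778 0.2408 0.3331] med,mean 0.0008 0.001
grip in axle frame [-0.0606  0.0014 -0.001 ]
```

The pitch is about 26°. Gripping nearer the handle end gives more room between the gripper body and the wheel, so I put the axle back in its rest and regrip at about x = -70.

Call:
send_rows(deltas="0.001 0 0.05 0; 0.001 0 0.1 0; 0.001 0 0.15 0; 0.001 0 0.18 0; 0.001 0 0.2 0")

```text
t: 8.4
eef_pos: [0.5675, 0.2636, 0.0585]
tool_rot: [0.002, 0.993, -0.115, -0.004]
contact_force: [-0.3, -0.3, -1.6]
gripper_width: 0.22
grasp_force: 117.4
```

Call:
send_rows(deltas="0 0 0.015 0; 0 0 0.03 0; 0 0 0.04 0; 0 0 0.048 0; 0 0 0.048 0")

```text
t: 8.9
eef_pos: [0.5714, 0.2656, 0.0167]
tool_rot: [0.0, 0.993, -0.116, 0.0]
contact_force: [-1.3, -2.0, 2.3]
gripper_width: 0.22
grasp_force: 118.0
```

Call:
send_rows(deltas="0 0 0 0; 0 0 0 0; 0 0 0 0; 0 0 0 0; 0 0 0 0", claw=0.5, force=30)

```text
t: 9.4
eef_pos: [0.5713, 0.2656, 0.0164]
tool_rot: [-0.0, 0.993, -0.115, 0.0]
contact_force: [0.3, -0.6, -0.0]
gripper_width: 0.502
grasp_force: 0.0
```

```bash
cat > meas0.py <<'E'
from h import *
for n in("top","side"):
    p=bot.read_camera(n)
    np.savez(f"pics/{n}.npz",**{k:p[k] for k in("img","depth","fx","fy","cx","cy","camera_from_world")})
cv2.imwrite("pics/chk1.png",cv2.resize(p["img"][190:330,160:280,::-1],None,fx=4,fy=4))
E
python3 meas0.py; python3 m.py; python3 plan.py .5741 .2649 .0395 -13.4
```

```text
axle top 922 [0.5786 0.2532 0.3974] [27.4  0. ] 0.0256
axle side 4452 [0.5607 0.2942 0.263 ] [-52.2   0. ] 0.1002
axle both 5374 [0.5749 0.277  0.3126] [-56.2   0. ] 0.0839
wheel top 447 [ 0.626  -0.2732  0.1546] [-0.2 35. ] 0.0006
wheel side 61 [ 0.6259 -0.274   0.1551] [-6. 35.] 0.0008
wheel both 508 [ 0.626  -0.2734  0.1546] [-0.4 35. ] 0.0007
fork top 239 [ 6.172e-01 -1.960e-02  1.000e-04] [-6.2  0. ] 0.0004
fork side 306 [ 0.6182 -0.0196  0.0016] [-5.8  0. ] 0.0006
fork both 545 [ 0.6178 -0.0194  0.0007] [-5.9  0. ] 0.0007
tray base rect 364 ((612.169677734375, -264.6847229003906), (198.02603149414062, 130.5675048828125), 57.69672775268555)
tray base rect 433 ((626.2689208984375, -277.78240966796875), (166.8104705810547, 150.07118225097656), 23.15933609008789)
t 9.5 pos [0.5712 0.2656 0.0163] yaw -13.26 tilt [ 0. -0. -1.] F [-0.2 -0.5  1.2] w 0.5 gf 0.0
delta [ 0.003  -0.     -0.0232] spin 0.14 dist 0.023
```

Call:
send_rows(deltas="0 0 -0.01 0; 0 0 -0.02 0; 0 0 -0.026 0; 0 0 -0.026 0")

```text
t: 9.9
eef_pos: [0.5721, 0.2661, 0.044]
tool_rot: [-0.001, 0.993, -0.116, 0.001]
contact_force: [-0.8, 0.6, -0.4]
gripper_width: 0.501
grasp_force: 0.0
```

```bash
python3 ax.py .044
```

```text
t 9.9 tcp [0.5721 0.2661 0.044 ] yaw -13.3 F [-0.8  0.6 -0.4] gf 0.0 0.5013218660774079
n [89, 135] origin [0.6706 0.2422 0.0504] yaw,pitch [-12.3  -4.2] tip [0.731  0.2291 0.0458] med,mean 0.0013 0.0016
grip in axle frame [-0.1014  0.0023 -0.0028]
```

```bash
ls -t pics | head -3; python3 -c "
import cv2
a=cv2.imread('pics/top_994.png') if __import__('os').path.exists('pics/top_994.png') else None
import glob
t=sorted(glob.glob('pics/top_*.png'),key=lambda s:int(s.split('_')[1][:-4]))[-1];s=t.replace('top','side');print(t)
A=cv2.imread(t)[150:230,150:230];B=cv2.imread(s)[220:300,170:260]
cv2.imwrite('pics/crop1.png',cv2.hconcat([cv2.resize(A,(380,380)),cv2.resize(B,(400,380))]))"
```

```text
side_990.png
top_990.png
chk1.png
pics/top_990.png
```

View pics/crop1.png

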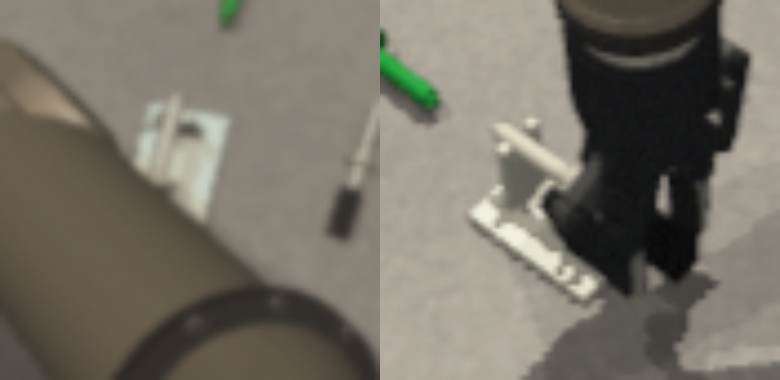

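The crop shows the axle back in both notches (shank at about (535,150), tip at the upper left) with the fingers astride the handle. I shift back 13 mm, regrip and pitch again.

Call:
send_rows(deltas="-0.006 0 0.001 0; -0.013 0 0.001 0; -0.013 0 0.001 0; -0.013 0 0.001 0")

```text
t: 10.4
eef_pos: [0.558, 0.2688, 0.0412]
tool_rot: [0.0, 0.993, -0.115, -0.0]
contact_force: [0.7, 0.1, 0.2]
gripper_width: 0.5
grasp_force: 0.0
```

Call:
send_rows(deltas="0 0 0 0; 0 0 0 0; 0 0 0 0; 0 0 0 0; 0 0 0 0", claw=0, force=30)

```text
t: 10.9
eef_pos: [0.5587, 0.2684, 0.0413]
tool_rot: [0.0, 0.993, -0.116, 0.0]
contact_force: [1.1, -0.6, 0.5]
gripper_width: 0.225
grasp_force: 32.5
```

Call:
send_rows(deltas="0.001 0 0.004 0; 0.002 0 0.008 0; 0.003 0 0.012 0; 0.003 0 0.016 0; 0.003 0 0.016 0")

```text
t: 11.4
eef_pos: [0.5601, 0.2685, 0.025]
tool_rot: [0.0, 0.993, -0.115, -0.001]
contact_force: [-4.7, 0.9, 5.0]
gripper_width: 0.229
grasp_force: 35.7
```

Call:
send_rows(deltas="0.001 0 0.003 0; 0.001 0 0.006 0; 0.002 0 0.008 0; 0.002 0 0.01 0; 0.002 0 0.01 0")

```text
t: 11.9
eef_pos: [0.5625, 0.268, 0.0155]
tool_rot: [-0.0, 0.993, -0.115, -0.001]
contact_force: [-4.5, -0.5, 6.6]
gripper_width: 0.229
grasp_force: 38.2
```

```bash
python3 ax.py .06
```

```text
t 11.9 tcp [0.5625 0.268  0.0155] yaw -13.2 F [-4.5 -0.5  6.6] gf 38.2 0.2293325615282341
n [80, 140] origin [0.6251 0.2531 0.0567] yaw,pitch [-13.5  25. ] tip [0.6797 0.24   0.0829] med,mean 0.0009 0.0011
grip in axle frame [-0.071  -0.0001 -0.0002]
```

Call:
send_rows(deltas="0 0 0.001 0; 0 0 0.002 0; 0 0 0.002 0; 0 0 0.002 0")

```text
t: 12.4
eef_pos: [0.5631, 0.268, 0.0139]
tool_rot: [-0.0, 0.993, -0.115, -0.0]
contact_force: [-4.0, -0.4, 7.1]
gripper_width: 0.226
grasp_force: 38.8
```

Call:
send_rows(deltas="0 0 0 0; 0 0 -0.01 0; 0 0 -0.03 0; 0 0 -0.06 0; 0 0 -0.1 0", force=120)

```text
t: 12.9
eef_pos: [0.5621, 0.2665, 0.1128]
tool_rot: [0.001, 0.993, -0.115, -0.002]
contact_force: [1.2, -0.3, -1.4]
gripper_width: 0.215
grasp_force: 117.3
```

Call:
send_rows(deltas="0 0 -0.05 0; 0 0 -0.1 0; 0 0 -0.13 0; 0 0 -0.13 0; 0 0 -0.13 0")

```text
t: 13.4
eef_pos: [0.5634, 0.2672, 0.2437]
tool_rot: [-0.0, 0.993, -0.116, 0.0]
contact_force: [-0.3, -0.5, -2.3]
gripper_width: 0.211
grasp_force: 117.3
```

```bash
python3 ax.py .15; python3 plan.py .47 -.2735 .245 -0.6
```

```text
t 13.4 tcp [0.5634 0.2672 0.2437] yaw -13.3 F [-0.3 -0.5 -2.3] gf 117.3 0.21128884949291948
n [192, 224] origin [0.6257 0.2521 0.2848] yaw,pitch [-13.8  26.1] tip [0.6798 0.2388 0.3121] med,mean 0.0007 0.0009
grip in axle frame [-0.0709 -0.0002  0.0012]
t 13.5 pos [0.5625 0.2666 0.2416] yaw -13.27 tilt [-0.002  0.002 -1.   ] F [-0.5  0.4 -2. ] w 0.213 gf 117.3
delta [ 0.0339  0.547  -0.0023] spin -12.67 dist 0.548
```

Call:
send_rows(deltas="0 0.046 0 0; -0.001 0.093 0 0; -0.002 0.139 0 0; -0.002 0.185 0 0; -0.003 0.232 0 0")

```text
t: 14.0
eef_pos: [0.5056, 0.0404, 0.2415]
tool_rot: [0.0, 0.993, -0.115, -0.002]
contact_force: [0.8, -1.3, -0.7]
gripper_width: 0.214
grasp_force: 117.5
```

Call:
send_rows(deltas="0 0.046 0 0; -0.001 0.093 0 0; -0.002 0.139 0 0; -0.002 0.185 0 0; -0.003 0.232 0 0")

```text
t: 14.5
eef_pos: [0.4494, -0.1842, 0.2418]
tool_rot: [-0.0, 0.993, -0.115, -0.001]
contact_force: [0.6, -0.1, -1.8]
gripper_width: 0.212
grasp_force: 117.5
```

Call:
send_rows(deltas="0 0.046 0 -6; -0.001 0.092 0 -12.7; -0.001 0.092 0 -12.7; -0.001 0.092 0 -12.7; -0.001 0.092 0 -12.7")

```text
t: 15.0
eef_pos: [0.4289, -0.2707, 0.2422]
tool_rot: [-0.001, 1.0, -0.005, -0.001]
contact_force: [0.4, 0.1, -2.0]
gripper_width: 0.213
grasp_force: 117.7
```

```bash
python3 plan.py .428 -.2715 .068 -0.6
```

```text
t 15.0 pos [ 0.4289 -0.2707  0.2422] yaw -0.52 tilt [-0.002 -0.002 -1.   ] F [ 0.4  0.1 -2. ] w 0.213 gf 117.7
delta [-0.0006  0.0011  0.1742] spin 0.08 dist 0.174
```

Call:
send_rows(deltas="0 0.001 0.04 0; 0 0.001 0.09 0; 0 0.001 0.13 0; 0 0.001 0.16 0; 0 0.001 0.174 0")

```text
t: 15.5
eef_pos: [0.4279, -0.2701, 0.0662]
tool_rot: [-0.002, 1.0, -0.003, -0.002]
contact_force: [0.6, -0.2, -2.3]
gripper_width: 0.212
grasp_force: 117.7
```

Call:
send_rows(deltas="0 0 0 0; 0 0 0 0")

```text
t: 15.7
eef_pos: [0.4297, -0.2719, 0.0695]
tool_rot: [-0.0, 1.0, -0.004, 0.0]
contact_force: [0.1, -0.1, -1.7]
gripper_width: 0.212
grasp_force: 117.7
```

```bash
python3 ax.py .02; python3 meas0.py; python3 m.py | grep wheel
```

```text
t 15.7 tcp [ 0.4297 -0.2719  0.0695] yaw -0.5 F [ 0.1 -0.1 -1.7] gf 117.7 0.21242674182432608
n [142, 150] origin [ 0.4932 -0.2723  0.112 ] yaw,pitch [-0.4 25.7] tip [ 0.549  -0.2727  0.1389] med,mean 0.0011 0.0013
grip in axle frame [-0.0708 -0.0002 -0.0008]
wheel top 435 [ 0.6259 -0.2731  0.1547] [-0.4 35. ] 0.0008
wheel side 319 [ 0.6255 -0.2748  0.1555] [-1.2 35. ] 0.0012
wheel both 754 [ 0.6257 -0.2739  0.1549] [-0.5 35. ] 0.001
```

Call:
send_rows(deltas="0.02 0.001 0.001 0; 0.039 0.001 0.002 0; 0.039 0.001 0.002 0; 0.039 0.001 0.002 0")

```text
t: 16.3
eef_pos: [0.4681, -0.2745, 0.0678]
tool_rot: [0.0, 1.0, -0.005, 0.0]
contact_force: [-0.8, 0.2, -1.5]
gripper_width: 0.216
grasp_force: 117.6
```

```bash
python3 plan.py .4686 -.2726 .0675 -0.5
```

```text
t 16.3 pos [ 0.4681 -0.2745  0.0678] yaw -0.55 tilt [ 0.001  0.    -1.   ] F [-0.8  0.2 -1.5] w 0.216 gf 117.6
delta [ 0.0005 -0.002   0.0003] spin -0.05 dist 0.002
```

Call:
send_rows(deltas="0.007 0 -0.0035 0; 0.014 0 -0.007 0; 0.021 0 -0.0105 0; 0.028 0 -0.0135 0; 0.028 0 -0.0135 0")

```text
t: 16.8
eef_pos: [0.4978, -0.2748, 0.0816]
tool_rot: [0.0, 1.0, -0.004, 0.001]
contact_force: [0.5, 0.5, -1.9]
gripper_width: 0.215
grasp_force: 117.6
```

```bash
python3 meas0.py; python3 m.py | grep wheel;  python3 plan.py .4686 -.2726 .0675 -0.5; python3 -c "
import cv2,numpy as np
A=np.load('pics/side.npz')['img'][90:170,255:335,::-1]
B=np.load('pics/top.npz')['img'][140:220,300:380,::-1]
cv2.imwrite('pics/crop2.png',cv2.hconcat([cv2.resize(B,(390,390)),cv2.resize(A,(390,390))]))"
```

```text
wheel top 468 [ 0.6258 -0.2733  0.1548] [ 0.2 35. ] 0.0008
wheel side 366 [ 0.6273 -0.275   0.1582] [ 6.5 35. ] 0.0016
wheel both 834 [ 0.6255 -0.274   0.1553] [ 0.4 35. ] 0.0012
t 16.9 pos [ 0.4961 -0.2747  0.0808] yaw -0.55 tilt [-0. -0. -1.] F [ 1.  -0.5 -1.5] w 0.213 gf 117.6
delta [-0.0275 -0.0019  0.0133] spin -0.05 dist 0.031
```

View pics/crop2.png

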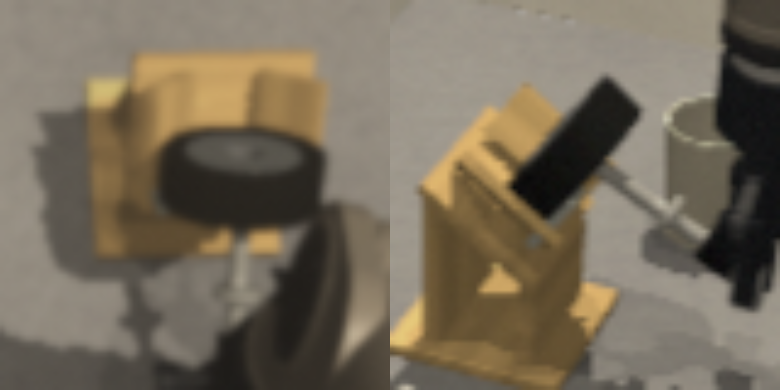

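The tip stands at the bore mouth at about (600,170) in the right-hand view, well aligned and without contact. Now I advance.

Call:
send_rows(deltas="0.005 -0.001 -0.0025 0; 0.01 -0.001 -0.005 0; 0.014 -0.001 -0.007 0; 0.018 -0.001 -0.009 0; 0.018 -0.001 -0.009 0")

```text
t: 17.4
eef_pos: [0.515, -0.2739, 0.0903]
tool_rot: [0.0, 1.0, -0.005, 0.001]
contact_force: [-0.8, 0.1, -0.7]
gripper_width: 0.211
grasp_force: 117.6
```

Call:
send_rows(deltas="0.004 0 -0.002 0; 0.008 0 -0.004 0; 0.012 0 -0.006 0; 0.0155 0 -0.0075 0; 0.0155 0 -0.0075 0")

```text
t: 17.9
eef_pos: [0.5304, -0.2741, 0.0976]
tool_rot: [0.0, 1.0, -0.005, 0.0]
contact_force: [0.1, 0.2, -2.0]
gripper_width: 0.212
grasp_force: 117.6
```

```bash
python3 meas0.py; python3 m.py | grep wheel;  python3 plan.py .4686 -.2726 .0675 -0.5; python3 -c "
import cv2,numpy as np
A=np.load('pics/side.npz')['img'][90:170,255:335,::-1]
B=np.load('pics/top.npz')['img'][140:220,300:380,::-1]
cv2.imwrite('pics/crop3.png',cv2.hconcat([cv2.resize(B,(390,390)),cv2.resize(A,(390,390))]))"
```

```text
wheel top 528 [ 0.5846 -0.2603  0.2279] [60.6 35. ] 0.0152
wheel side 969 [ 0.573  -0.2506  0.2644] [45.3 35. ] 0.0467
wheel both 1497 [ 0.5834 -0.2575  0.238 ] [60.9 35. ] 0.0343
t 18.0 pos [ 0.5295 -0.2741  0.0973] yaw -0.56 tilt [-0. -0. -1.] F [ 0.1  0.6 -1. ] w 0.213 gf 117.6
delta [-0.0609 -0.0009  0.0298] spin -0.06 dist 0.068
```

View pics/crop3.png

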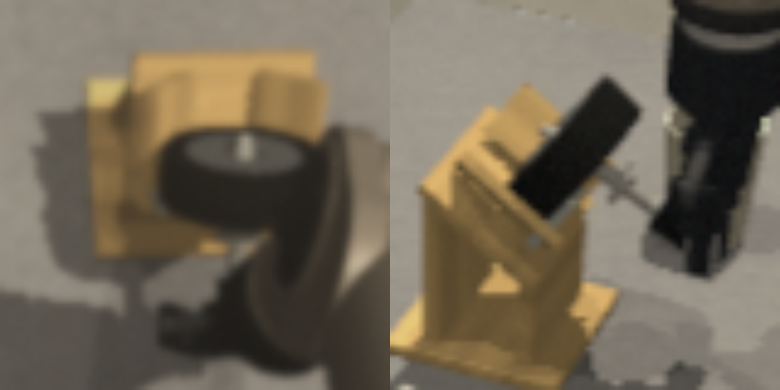

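The tip shows out of the far face (bright pin at (245,145) left, (548,130) right), the collar is still in front and the wheel has not moved. I go a bit deeper, hold, then lift.

Call:
send_rows(deltas="0.003 0 -0.0015 0; 0.0055 0 -0.0025 0; 0.0055 0 -0.0025 0; 0.0055 0 -0.0025 0; 0.0055 0 -0.0025 0")

```text
t: 18.5
eef_pos: [0.5349, -0.2742, 0.0997]
tool_rot: [-0.0, 1.0, -0.005, -0.0]
contact_force: [0.4, -0.2, -1.0]
gripper_width: 0.215
grasp_force: 117.6
```

Call:
send_rows(deltas="0 0 -0.003 0; 0 0 -0.006 0; 0 0 -0.009 0; 0 0 -0.012 0; 0 0 -0.015 0")

```text
t: 19.0
eef_pos: [0.5349, -0.2741, 0.115]
tool_rot: [-0.0, 1.0, -0.005, -0.0]
contact_force: [1.6, 0.0, -4.2]
gripper_width: 0.211
grasp_force: 117.6
```

```bash
cat > wh.py <<'E'
# wheel pose (free pitch) from both pictures; points dark, ahead of gripper
from fit import *
from scipy.spatial.transform import Rotation as R
import sys
o=bot.get_obs(); q=o["tool_rot"]; r=R.from_quat([q[1],q[2],q[3],q[0]]).as_matrix(); yaw=np.arctan2(r[1,0],r[0,0])
f=r[:,0]; pit=np.radians(float(sys.argv[1])); s=float(sys.argv[2])
g=o["eef_pos"]+[0,0,.011]
c0=g+(s+.071)*np.array([f[0]*np.cos(pit),f[1]*np.cos(pit),np.sin(pit)])
print("t",round(o["t"],2),"tcp",np.round(o["eef_pos"],4),"F",np.round(o["contact_force"],1),"gf",round(o["grasp_force"],1),"yaw",round(np.degrees(yaw),2))
Ps=[]
for n in("top","side"):
    p=bot.read_camera(n); W,u,v=world(p,np.ones(p["depth"].shape,bool)); c=p["img"][v,u].astype(float)
    L=(W-g)@f; m=(np.linalg.norm(W-c0,axis=1)<.07)&(L>.05)&(c.max(1)<75)&(np.ptp(c,axis=1)<18)
    Ps.append(W[m]); cv2.imwrite(f"pics/{n}_now.png",p["img"][:,:,::-1]); np.savez(f"pics/{n}.npz",**{k:p[k] for k in("img","depth","fx","fy","cx","cy","camera_from_world")})
P=np.vstack(Ps)
for fr in ([0,1,2,4],[0,1,2,3,4]):
    x,e=fit(wheel,P,np.r_[c0,yaw,pit],fr)
    print([len(a) for a in Ps],"wheel",np.round(x[:3],4),np.round(np.degrees(x[3:]),1),"med",round(e,4),"guess",np.round(c0,4))
E
python3 wh.py 28 .028
```

```text
t 19.0 tcp [ 0.5349 -0.2741  0.115 ] F [ 1.6  0.  -4.2] gf 117.6 yaw -0.56
[374, 326] wheel [ 0.626  -0.2746  0.164 ] [-0.6 27.1] med 0.0011 guess [ 0.6223 -0.2749  0.1724]
[374, 326] wheel [ 0.6261 -0.2747  0.164 ] [ 0.  27.1] med 0.001 guess [ 0.6223 -0.2749  0.1724]
```

Call:
send_rows(deltas="0 0 -0.006 0; 0 0 -0.012 0; 0 0 -0.018 0; 0 0 -0.025 0; 0 0 -0.032 0")

```text
t: 19.6
eef_pos: [0.535, -0.2742, 0.1475]
tool_rot: [0.0, 1.0, -0.005, 0.0]
contact_force: [-0.1, 0.4, -5.1]
gripper_width: 0.215
grasp_force: 117.6
```

Call:
send_rows(deltas="0 0 -0.01 0; 0 0 -0.02 0; 0 0 -0.03 0; 0 0 -0.03 0; 0 0 -0.03 0")

```text
t: 20.1
eef_pos: [0.5351, -0.2742, 0.1771]
tool_rot: [0.0, 1.0, -0.005, 0.0]
contact_force: [-0.4, 0.2, -5.4]
gripper_width: 0.212
grasp_force: 117.6
```

```bash
python3 wh.py 25 .02; python3 -c "
import cv2,numpy as np
A=np.load('pics/side.npz')['img'][70:150,255:335,::-1]
B=np.load('pics/top.npz')['img'][140:220,300:380,::-1]
cv2.imwrite('pics/crop4.png',cv2.hconcat([cv2.resize(B,(390,390)),cv2.resize(A,(390,390))]))"
```

```text
t 20.1 tcp [ 0.5351 -0.2742  0.1771] F [-0.4  0.2 -5.4] gf 117.6 yaw -0.56
[430, 376] wheel [ 0.6265 -0.2749  0.2255] [-0.6 26. ] med 0.0009 guess [ 0.6175 -0.275   0.2265]
[430, 376] wheel [ 0.6265 -0.2749  0.2255] [-0.3 26. ] med 0.0009 guess [ 0.6175 -0.275   0.2265]
```

View pics/crop4.png

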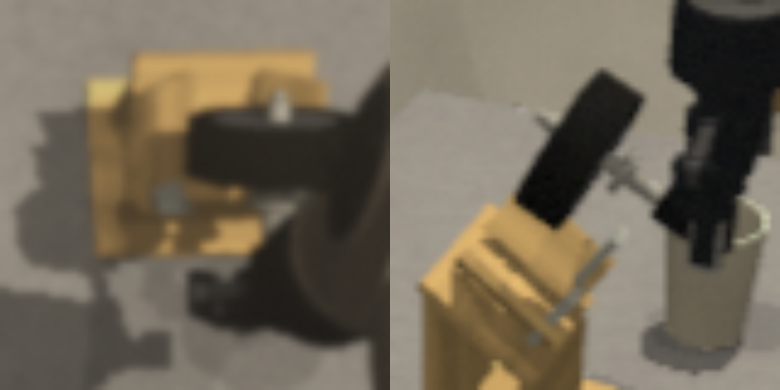

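The wheel is lifted clear at z = 0.226, riding on the axle. Next I go above the fork.

Call:
send_rows(deltas="0 0 -0.02 0; 0 0 -0.04 0; 0 0 -0.05 0; 0 0 -0.05 0")

```text
t: 20.6
eef_pos: [0.5358, -0.2745, 0.2279]
tool_rot: [0.0, 1.0, -0.005, 0.001]
contact_force: [-0.1, -0.9, -5.2]
gripper_width: 0.212
grasp_force: 117.9
```

Call:
send_rows(deltas="0 -0.02 0 0; 0 -0.045 0 0; 0 -0.075 0 0; 0 -0.105 0 0; 0 -0.135 0 0")

```text
t: 21.1
eef_pos: [0.5354, -0.1379, 0.2254]
tool_rot: [-0.0, 1.0, -0.005, -0.001]
contact_force: [-0.0, 0.6, -4.6]
gripper_width: 0.209
grasp_force: 117.9
```

Call:
send_rows(deltas="0 -0.03 0 1; 0 -0.06 0 2; 0 -0.09 0 3; 0 -0.115 0 4; 0 -0.13 0 5.4")

```text
t: 21.6
eef_pos: [0.5367, -0.0064, 0.2255]
tool_rot: [-0.001, 0.999, -0.051, -0.001]
contact_force: [-0.5, 0.3, -5.1]
gripper_width: 0.212
grasp_force: 117.9
```

```bash
python3 wh.py 26 .0276; python3 plan.py .528 -.0101 .225 -6
```

```text
t 21.6 tcp [ 0.5367 -0.0064  0.2255] F [-0.5  0.3 -5.1] gf 117.9 yaw -5.84
[0, 664] wheel [ 0.6264 -0.0119  0.2744] [-5.8 25.1] med 0.0006 guess [ 0.6248 -0.0154  0.2798]
[0, 664] wheel [ 0.6264 -0.0119  0.2744] [-6. 25.] med 0.0006 guess [ 0.6248 -0.0154  0.2798]
t 21.7 pos [ 0.5368 -0.006   0.2257] yaw -5.71 tilt [-0.002 -0.001 -1.   ] F [ 0.7  0.7 -5.5] w 0.215 gf 117.9
delta [-0.0084  0.0049  0.0007] spin 0.29 dist 0.01
```

Call:
send_rows(deltas="-0.004 0.002 0 0.3; -0.0085 0.005 0 0.3; -0.0085 0.005 0 0.3", force=50)

```text
t: 22.0
eef_pos: [0.5275, -0.0153, 0.2264]
tool_rot: [0.001, 0.998, -0.056, -0.001]
contact_force: [0.4, -1.3, -3.5]
gripper_width: 0.211
grasp_force: 117.9
```

```bash
python3 wh.py 24 .0276
```

```text
t 22.0 tcp [ 0.5275 -0.0153  0.2264] F [ 0.4 -1.3 -3.5] gf 117.9 yaw -6.41
[0, 645] wheel [ 0.6164 -0.0272  0.275 ] [-6.4 25.3] med 0.0006 guess [ 0.617  -0.0254  0.2775]
[0, 645] wheel [ 0.6164 -0.0272  0.275 ] [-6.9 25.2] med 0.0006 guess [ 0.617  -0.0254  0.2775]
```

Call:
send_rows(deltas="0 0 0 0; 0 0 0 0", force=40)

```text
t: 22.3
eef_pos: [0.5288, -0.0134, 0.2269]
tool_rot: [-0.0, 0.999, -0.055, 0.0]
contact_force: [0.7, 1.2, -4.6]
gripper_width: 0.216
grasp_force: 117.9
```

```bash
python3 wh.py 22 .0276
```

```text
t 22.3 tcp [ 0.5288 -0.0134  0.2269] F [ 0.7  1.2 -4.6] gf 117.9 yaw -6.27
[0, 653] wheel [ 0.6175 -0.0225  0.2754] [-6.3 25.4] med 0.0006 guess [ 0.6197 -0.0234  0.2748]
[0, 653] wheel [ 0.6175 -0.0225  0.2754] [-6.6 25.4] med 0.0006 guess [ 0.6197 -0.0234  0.2748]
```

Call:
send_rows(deltas="0 -0.003 0 -0.3; 0 -0.003 0 -0.3", force=40, claw=0)

```text
t: 22.6
eef_pos: [0.529, -0.0096, 0.2268]
tool_rot: [-0.0, 0.999, -0.051, 0.0]
contact_force: [-0.8, -0.1, -4.6]
gripper_width: 0.21
grasp_force: 117.9
```

```bash
python3 wh.py 22 .0276
```

```text
t 22.6 tcp [ 0.529  -0.0096  0.2268] F [-0.8 -0.1 -4.6] gf 117.9 yaw -5.9
[0, 651] wheel [ 0.6177 -0.0207  0.2751] [-5.9 25.4] med 0.0006 guess [ 0.62   -0.019   0.2748]
[0, 651] wheel [ 0.6176 -0.0207  0.2751] [-6.3 25.4] med 0.0006 guess [ 0.62   -0.019   0.2748]
```

Call:
send_rows(deltas="0 0 0 0", force=40, claw=0.216)

```text
t: 22.8
eef_pos: [0.529, -0.0102, 0.2268]
tool_rot: [0.0, 0.999, -0.052, 0.0]
contact_force: [0.5, -0.0, -4.5]
gripper_width: 0.209
grasp_force: 117.9
```

```bash
python3 wh.py 22 .0276
```

```text
t 22.8 tcp [ 0.529  -0.0102  0.2268] F [ 0.5 -0.  -4.5] gf 117.9 yaw -5.95
[0, 650] wheel [ 0.6177 -0.02    0.2753] [-6.  25.3] med 0.0006 guess [ 0.6199 -0.0197  0.2747]
[0, 650] wheel [ 0.6177 -0.02    0.2753] [-6.2 25.3] med 0.0006 guess [ 0.6199 -0.0197  0.2747]
```

Call:
send_rows(deltas="0 0 0 0", claw=0.221)

```text
t: 23.0
eef_pos: [0.5289, -0.0103, 0.2268]
tool_rot: [0.0, 0.999, -0.052, -0.0]
contact_force: [-1.0, -0.4, -5.0]
gripper_width: 0.223
grasp_force: 58.3
```

Call:
send_rows(deltas="0 0 0 0", claw=0.225)

```text
t: 23.1
eef_pos: [0.529, -0.0103, 0.2268]
tool_rot: [0.0, 0.999, -0.052, 0.0]
contact_force: [0.6, 0.8, -4.3]
gripper_width: 0.227
grasp_force: 40.6
```

```bash
python3 wh.py 22 .0276
```

```text
t 23.1 tcp [ 0.529  -0.0103  0.2268] F [ 0.6  0.8 -4.3] gf 40.6 yaw -5.96
[0, 652] wheel [ 0.6177 -0.0204  0.2753] [-6.  25.5] med 0.0006 guess [ 0.6199 -0.0198  0.2748]
[0, 652] wheel [ 0.6177 -0.0205  0.2753] [-6.3 25.5] med 0.0006 guess [ 0.6199 -0.0198  0.2748]
```

Call:
send_rows(deltas="0 0 0 0", claw=0.2275)

```text
t: 23.3
eef_pos: [0.529, -0.0103, 0.2268]
tool_rot: [0.0, 0.999, -0.052, 0.0]
contact_force: [0.6, 0.4, -4.5]
gripper_width: 0.228
grasp_force: 29.5
```

```bash
python3 wh.py 22 .0276
```

```text
t 23.3 tcp [ 0.529  -0.0103  0.2268] F [ 0.6  0.4 -4.5] gf 29.5 yaw -5.96
[0, 654] wheel [ 0.6177 -0.0203  0.2754] [-6.  25.3] med 0.0006 guess [ 0.6199 -0.0198  0.2748]
[0, 654] wheel [ 0.6177 -0.0203  0.2754] [-6.3 25.3] med 0.0006 guess [ 0.6199 -0.0198  0.2748]
```

Call:
send_rows(deltas="0 0 0 0", claw=0.2295)

```text
t: 23.5
eef_pos: [0.5291, -0.0103, 0.2269]
tool_rot: [-0.0, 0.999, -0.052, 0.0]
contact_force: [-0.6, -0.8, -2.2]
gripper_width: 0.23
grasp_force: 20.1
```

Call:
send_rows(deltas="0 0 0 0", claw=0.223)

```text
t: 23.6
eef_pos: [0.5293, -0.0103, 0.2271]
tool_rot: [-0.0, 0.999, -0.052, 0.0]
contact_force: [1.7, -0.5, -4.2]
gripper_width: 0.231
grasp_force: 25.1
```

```bash
python3 wh.py 22 .0276
```

```text
t 23.6 tcp [ 0.5293 -0.0103  0.2271] F [ 1.7 -0.5 -4.2] gf 25.1 yaw -5.96
[0, 298] wheel [ 0.6183 -0.0065  0.2766] [-6.  23.4] med 0.0062 guess [ 0.6203 -0.0198  0.275 ]
[0, 298] wheel [0.6179 0.001  0.2777] [ 2.5 21.8] med 0.0056 guess [ 0.6203 -0.0198  0.275 ]
```

```bash
python3 -c "
import cv2,numpy as np
A=np.load('pics/side.npz')['img'][60:240,190:370,::-1]
B=np.load('pics/top.npz')['img'][110:290,200:380,::-1]
cv2.imwrite('pics/crop5.png',cv2.hconcat([cv2.resize(B,(390,390)),cv2.resize(A,(390,390))]))"
```

```text
(no output)
```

View pics/crop5.png

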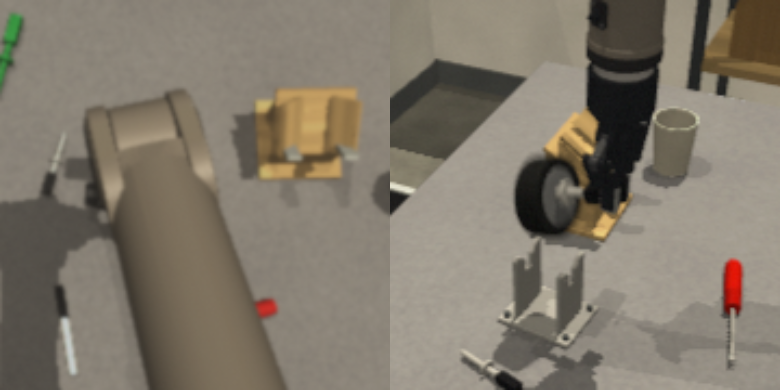

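The wheel has swung to about level. I clamp firmly and measure.

Call:
send_rows(deltas="0 0 0 0; 0 0 0 0", claw=0, force=80)

```text
t: 23.9
eef_pos: [0.5292, -0.0103, 0.227]
tool_rot: [-0.0, 0.999, -0.052, 0.0]
contact_force: [-0.7, 0.5, -2.1]
gripper_width: 0.221
grasp_force: 79.4
```

```bash
sed -i 's/(c.max(1)<75)&(np.ptp(c,axis=1)<18)/((c.max(1)<75)|(np.ptp(c,axis=1)<14))/' wh.py; for p in 0 -12; do python3 wh.py $p .0276; done
```

```text
t 23.9 tcp [ 0.5292 -0.0103  0.227 ] F [-0.7  0.5 -2.1] gf 79.4 yaw -5.96
[0, 0] wheel [ 0.6273 -0.0205  0.238 ] [-6.  0.] med nan guess [ 0.6273 -0.0205  0.238 ]
[0, 0] wheel [ 0.6273 -0.0205  0.238 ] [-6.  0.] med nan guess [ 0.6273 -0.0205  0.238 ]
t 24.0 tcp [ 0.5298 -0.0102  0.2274] F [ 0.7 -0.  -1.3] gf 79.4 yaw -5.96
[0, 16] wheel [ 0.5756 -0.06    0.1603] [-6.  40.3] med 0.0012 guess [ 0.6257 -0.0202  0.2179]
[0, 16] wheel [ 0.5981 -0.0595  0.1809] [37.6 24. ] med 0.0009 guess [ 0.6257 -0.0202  0.2179]
  return _methods._mean(a, axis=axis, dtype=dtype,
  ret = ret.dtype.type(ret / rcount)
```

```bash
python3 -c "
import cv2,numpy as np
A=cv2.imread('pics/side_now.png')
B=cv2.imread('pics/top_now.png')
cv2.imwrite('pics/crop6.png',cv2.hconcat([cv2.resize(B,(400,300)),cv2.resize(A,(400,300))]).repeat(1,0))
cv2.imwrite('pics/crop6.png',cv2.vconcat([cv2.resize(A[40:320,100:480],(700,516))]))"
```

```text
(no output)
```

View pics/crop6.png

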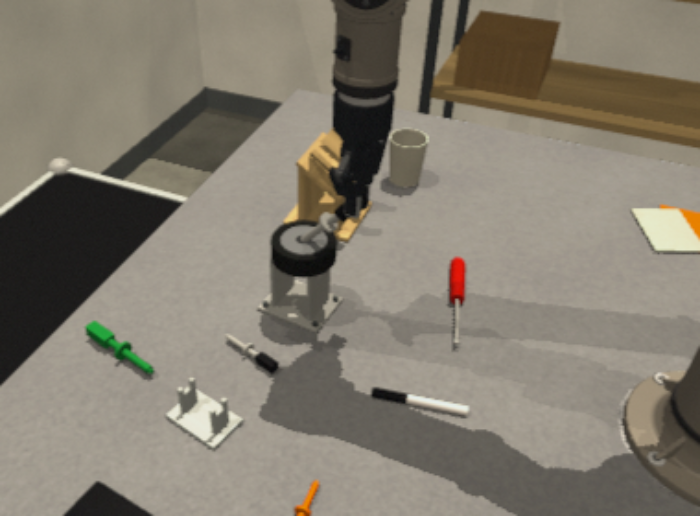

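The wheel slid off the tip and now lies flat on the fork's cheek tops at about (303,245). The axle hangs tip-down with its tip at or in the bore, and nothing else has moved. I measure both poses.

```bash
cat > m2.py <<'E'
from fit import *
from scipy.spatial.transform import Rotation as R
import sys
o=bot.get_obs(); q=o["tool_rot"]; r=R.from_quat([q[1],q[2],q[3],q[0]]).as_matrix(); yaw=np.arctan2(r[1,0],r[0,0])
g=o["eef_pos"]+[0,0,.011]; f=r[:,0]; pit0=[float(a) for a in sys.argv[3].split(",")]
wz,wp=float(sys.argv[1]),np.radians(float(sys.argv[2])); wx=[float(a) for a in sys.argv[4].split(",")] if len(sys.argv)>4 else [.617,-.02]
p=bot.read_camera("side"); W,u,v=world(p,np.ones(p["depth"].shape,bool)); c=p["img"][v,u].astype(float)
p2=bot.read_camera("top"); W2,u2,v2=world(p2,np.ones(p2["depth"].shape,bool)); c2=p2["img"][v2,u2].astype(float)
L=(W-g)@np.c_[f,np.cross([0,0,1],f),[0,0,1]]
print("t",round(o["t"],2),"tcp",np.round(o["eef_pos"],4),"F",np.round(o["contact_force"],1),"gf",round(o["grasp_force"],1),"yaw",round(np.degrees(yaw),2))
cv2.imwrite("pics/side_now.png",p["img"][:,:,::-1]); cv2.imwrite("pics/top_now.png",p2["img"][:,:,::-1])
x0=np.r_[wx,wz,yaw,wp]
def sel(W,c): 
    l=(W-g)@f
    return (np.linalg.norm(W-x0[:3],axis=1)<.068)&(c.max(1)<70)&(np.abs(W[:,2]-g[2])>-.1)&(l>.03)
P=np.vstack([W[sel(W,c)],W2[sel(W2,c2)]])
x,e=fit(wheel,P,x0,[0,1,2,4] if len(sys.argv)<6 else [0,1,2,3,4]); a=np.r_[np.cos(x[4])*np.cos(x[3]),np.cos(x[4])*np.sin(x[3]),np.sin(x[4])]
print("wheel",len(P),np.round(x[:3],4),np.round(np.degrees(x[3:]),1),"med",round(e,4))
wl=np.abs(wheel(loc(W,x[:3],x[3],x[4])))
best=None
m=(np.abs(L[:,1])<.03)&(L[:,0]>-.03)&(L[:,0]<.15)&(L[:,2]<.1)&(L[:,2]>-.15)&(wheel(loc(W,x[:3],x[3],x[4]))>.004)&(W[:,2]>.075)&(c.max(1)>75)
for pd in pit0:
    pr=np.radians(pd); d=np.r_[f[:2]*np.cos(pr),np.sin(pr)]
    y0=np.r_[g+.071*d,yaw,pr]
    mm=m&(np.abs(axle(loc(W,y0[:3],y0[3],y0[4])))<.015)
    if mm.sum()<15: continue
    # constrain: grip point lies on the axle, x slack
    def F(k): 
        d=np.r_[np.cos(yaw+k[1])*np.cos(k[0]),np.sin(yaw+k[1])*np.cos(k[0]),np.sin(k[0])]; O=g+k[2]*d+[0,0,k[3]]
        return axle(loc(W[mm],O,yaw+k[1],k[0]))
    s=least_squares(lambda k:np.r_[F(k),(k[2]-.071)*.5,k[3]*.5,k[1]*.02],[pr,0,.071,0],loss="soft_l1",f_scale=.002); k=s.x
    cst=np.mean(np.minimum(np.abs(F(k)),.006))-1e-6*mm.sum()
    if best is None or cst<best[0]: best=(cst,k,mm.sum())
cst,k,n=best; d=np.r_[np.cos(yaw+k[1])*np.cos(k[0]),np.sin(yaw+k[1])*np.cos(k[0]),np.sin(k[0])]; O=g+k[2]*d+[0,0,k[3]]
print("axle n",n,"pitch",round(np.degrees(k[0]),1),"dyaw",round(np.degrees(k[1]),1),"grip",round(k[2],4),round(k[3],4),"origin",np.round(O,4),"tip",np.round(O+.062*d,4),"cost",round(cst,4))
print("wheel in axle",np.round(loc(x[None,:3],O,yaw+k[1],k[0])[0],4),"angle",round(np.degrees(np.arccos(min(1,abs(a@d)))),1))
E
python3 m2.py .123 90 -30,-40,-50,-60
```

```text
t 24.1 tcp [ 0.5296 -0.0102  0.2274] F [-0.6 -0.9 -1. ] gf 79.4 yaw -5.96
wheel 557 [ 0.6123 -0.0191  0.1243] [-6.  90.2] med 0.0008
axle n 152 pitch -47.3 dyaw -0.8 grip 0.065 -0.007 origin [ 0.5734 -0.0154  0.1836] tip [ 0.6151 -0.0204  0.138 ] cost 0.001
wheel in axle [ 0.0701  0.0009 -0.0114] angle 42.5
```

Call:
send_rows(deltas="0 0 0.002 0", claw=0.2305, force=20)

```text
t: 24.3
eef_pos: [0.5293, -0.0103, 0.2252]
tool_rot: [-0.0, 0.999, -0.052, 0.001]
contact_force: [-0.3, -0.4, -1.8]
gripper_width: 0.232
grasp_force: 14.1
```

Call:
send_rows(deltas="0 0 0 0", claw=0.2325)

```text
t: 24.4
eef_pos: [0.5291, -0.0103, 0.2247]
tool_rot: [-0.0, 0.999, -0.052, 0.0]
contact_force: [0.3, 0.5, -0.2]
gripper_width: 0.232
grasp_force: 6.4
```

```bash
python3 m2.py .123 90 -45,-55,-65,-75,-85
```

```text
t 24.4 tcp [ 0.5291 -0.0103  0.2247] F [ 0.3  0.5 -0.2] gf 6.4 yaw -5.96
wheel 551 [ 0.6122 -0.0191  0.1244] [-6.  89.9] med 0.0008
axle n 151 pitch -47.8 dyaw -0.5 grip 0.0668 -0.0052 origin [ 0.5737 -0.0153  0.181 ] tip [ 0.6151 -0.02    0.1351] cost 0.001
wheel in axle [ 0.068   0.0006 -0.0094] angle 42.3
```

Call:
send_rows(deltas="0.006 0 -0.004 0; 0.012 0 -0.008 0; 0.017 0 -0.011 0; 0.024 0 -0.015 0; 0.032 0 -0.019 0")

```text
t: 25.0
eef_pos: [0.5614, -0.0136, 0.2446]
tool_rot: [0.0, 0.999, -0.052, 0.0]
contact_force: [-2.4, -0.1, 3.7]
gripper_width: 0.236
grasp_force: 7.1
```

```bash
python3 m2.py .123 90 -45,-55,-65,-75,-85
```

```text
t 25.0 tcp [ 0.5614 -0.0136  0.2446] F [-2.4 -0.1  3.7] gf 7.1 yaw -5.96
wheel 303 [ 0.6121 -0.0191  0.124 ] [-6.  90.4] med 0.0007
axle n 152 pitch -61.8 dyaw -1.0 grip 0.0644 -0.0049 origin [ 0.5917 -0.0173  0.1939] tip [ 0.6208 -0.0209  0.1393] cost 0.001
wheel in axle [ 0.0713  0.0007 -0.015 ] angle 27.9
```

Call:
send_rows(deltas="0.008 0 -0.002 0; 0.016 0 -0.005 0; 0.025 0 -0.007 0; 0.034 0 -0.009 0; 0.041 0 -0.01 0")

```text
t: 25.6
eef_pos: [0.6026, -0.0179, 0.2544]
tool_rot: [-0.0, 0.999, -0.052, 0.001]
contact_force: [-2.1, -0.1, 4.7]
gripper_width: 0.23
grasp_force: 8.0
```

```bash
python3 m2.py .123 90 -55,-65,-75,-85,-95
```

```text
t 25.6 tcp [ 0.6026 -0.0179  0.2544] F [-2.1 -0.1  4.7] gf 8.0 yaw -5.96
wheel 89 [ 0.6078 -0.0159  0.1243] [-6. 90.] med 0.0007
axle n 163 pitch -82.9 dyaw -1.8 grip 0.0608 -0.0037 origin [ 0.6101 -0.0189  0.2014] tip [ 0.6177 -0.02    0.1399] cost 0.0012
wheel in axle [ 0.0762  0.0027 -0.0122] angle 7.1
```

Call:
send_rows(deltas="0 0 -0.003 0; -0.006 0 -0.003 0; -0.006 0 0.002 0; -0.006 0 0.007 0; -0.006 0 0.012 0", claw=0.23)

```text
t: 26.2
eef_pos: [0.5953, -0.0173, 0.241]
tool_rot: [0.0, 0.999, -0.052, -0.0]
contact_force: [-0.3, -0.2, -1.1]
gripper_width: 0.237
grasp_force: 9.8
```

```bash
python3 m2.py .123 90 -65,-75,-85,-95
```

```text
t 26.2 tcp [ 0.5953 -0.0173  0.241 ] F [-0.3 -0.2 -1.1] gf 9.8 yaw -5.96
wheel 115 [ 0.6086 -0.0167  0.1239] [-6.  90.6] med 0.0006
axle n 132 pitch -84.0 dyaw -7.4 grip 0.0592 -0.0052 origin [ 0.6013 -0.0187  0.1879] tip [ 0.6076 -0.0202  0.1262] cost 0.0013
wheel in axle [ 0.0644  0.0036 -0.    ] angle 5.4
```

Call:
send_rows(deltas="0 0 0.008 0; 0 0 0.016 0; 0 0 0.024 0; 0 0 0.032 0; 0 0 0.041 0")

```text
t: 26.8
eef_pos: [0.5962, -0.0172, 0.2005]
tool_rot: [-0.0, 0.999, -0.052, 0.001]
contact_force: [2.4, -0.1, -0.1]
gripper_width: 0.237
grasp_force: 10.0
```

```bash
python3 m2.py .123 90 -75,-85,-95; python3 -c "
import cv2
A=cv2.imread('pics/side_now.png')[60:260,180:380]
cv2.imwrite('pics/crop7.png',cv2.resize(A,(600,600)))"
```

```text
t 26.8 tcp [ 0.5962 -0.0172  0.2005] F [ 2.4 -0.1 -0.1] gf 10.0 yaw -5.96
wheel 116 [ 0.6115 -0.0191  0.1256] [-6.  88.2] med 0.0008
axle n 85 pitch -82.3 dyaw 12.5 grip 0.0673 0.0027 origin [ 0.6052 -0.0162  0.1475] tip [ 0.6135 -0.0152  0.0861] cost 0.0018
wheel in axle [ 0.0226 -0.0036  0.003 ] angle 9.5
```

View pics/crop7.png

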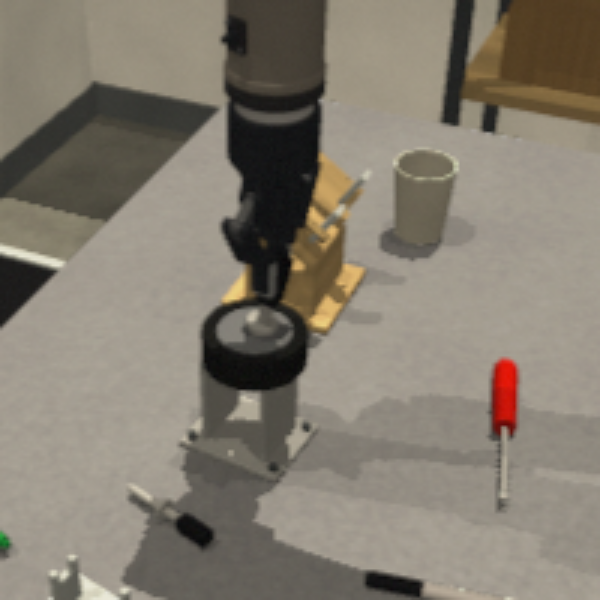

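The crop shows the axle standing through the flat wheel on the fork, with the collar at its top face at (265,320). The plan is to slide the wheel +x until its near edge drops between the cheeks. Then I swing the handle back and down in the slot plane.

Call:
send_rows(deltas="0.004 0 0.001 0; 0.009 0 0.001 0; 0.014 0 0.001 0; 0.019 0 0.001 0; 0.024 0 0.001 0", claw=0.227)

```text
t: 27.4
eef_pos: [0.6198, -0.0198, 0.1999]
tool_rot: [0.0, 0.999, -0.052, -0.0]
contact_force: [-1.7, 0.3, 0.8]
gripper_width: 0.23
grasp_force: 17.1
```

```bash
python3 m2.py .123 90 -65,-75,-85,-95,-105 .63,-.02
```

```text
t 27.4 tcp [ 0.6198 -0.0198  0.1999] F [-1.7  0.3  0.8] gf 17.1 yaw -5.96
wheel 19 [ 0.6303 -0.0236  0.1214] [-6. 98.] med 0.0005
axle n 132 pitch -94.4 dyaw 17.3 grip 0.0698 0.003 origin [ 0.6146 -0.0208  0.1443] tip [ 0.6099 -0.0218  0.0825] cost 0.0025
wheel in axle [ 0.0218 -0.0058  0.0166] angle 12.2
```

```bash
python3 - <<'E'
s=open('m2.py').read()
s=s.replace('P=np.vstack([W[sel(W,c)],W2[sel(W2,c2)]])','''def mk(p):
    r=[a for a in bot.masks_of(p,"wheel") if a["confidence"]>.3]
    if not r: return np.zeros((0,3))
    w,_,_=world(p,r[0]["mask"]); print("mask",len(w),round(r[0]["confidence"],2),np.round(np.median(w,0),3)); return w[(np.linalg.norm(w-x0[:3],axis=1)<.085)]
P=np.vstack([mk(p),mk(p2)])''')
open('m2.py','w').write(s)
E
python3 m2.py .123 95 -75,-85,-95,-105 .63,-.02
python3 -c "
import cv2
A=cv2.imread('pics/side_now.png')[110:210,210:310]
cv2.imwrite('pics/crop8.png',cv2.resize(A,(600,600)))"
```

```text
t 27.5 tcp [ 0.6203 -0.0198  0.1999] F [-1.2 -0.4 -1.7] gf 17.0 yaw -5.97
mask 245 0.6 [0.594 0.012 0.139]
wheel 239 [ 0.611  -0.0178  0.1226] [-6.  89.2] med 0.001
axle n 99 pitch -95.3 dyaw 15.5 grip 0.0688 0.0033 origin [ 0.614  -0.0209  0.1457] tip [ 0.6083 -0.0219  0.0839] cost 0.0018
wheel in axle [ 0.0232  0.0036 -0.0003] angle 4.6
```

Call:
send_rows(deltas="0.005 0 0 0; 0.01 0 0 0; 0.015 0 0 0; 0.019 0 0 0; 0.022 0 0 0", claw=0, force=60)

```text
t: 28.2
eef_pos: [0.6417, -0.0221, 0.1997]
tool_rot: [-0.0, 0.999, -0.052, -0.0]
contact_force: [-3.4, 0.8, 0.3]
gripper_width: 0.225
grasp_force: 59.7
```

```bash
python3 m2.py .123 90 -75,-85,-95,-105 .625,-.02
```

```text
t 28.2 tcp [ 0.6417 -0.0221  0.1997] F [-3.4  0.8  0.3] gf 59.7 yaw -5.96
mask 813 0.87 [0.621 0.001 0.14 ]
mask 278 0.72 [0.618 0.008 0.139]
wheel 1085 [ 0.6323 -0.0213  0.124 ] [-6.  90.3] med 0.0009
axle n 86 pitch -95.3 dyaw 15.7 grip 0.0681 0.003 origin [ 0.6355 -0.0231  0.146 ] tip [ 0.6298 -0.0241  0.0842] cost 0.0015
wheel in axle [ 0.0222  0.0024 -0.0008] angle 5.6
```

Call:
send_rows(deltas="0.002 0 0 0; 0.004 0 0 0; 0.006 0 0 0; 0.007 0 0 0; 0.007 0 0 0")

```text
t: 28.9
eef_pos: [0.6484, -0.0228, 0.1999]
tool_rot: [-0.0, 0.999, -0.052, -0.0]
contact_force: [-3.1, 0.1, 1.6]
gripper_width: 0.226
grasp_force: 59.6
```

```bash
python3 m2.py .123 90 -75,-85,-95,-105 .635,-.02
```

```text
t 28.9 tcp [ 0.6484 -0.0228  0.1999] F [-3.1  0.1  1.6] gf 59.6 yaw -5.96
mask 877 0.56 [ 0.63  -0.002  0.14 ]
mask 314 0.54 [0.625 0.005 0.139]
wheel 1137 [ 0.6388 -0.022   0.1238] [-6.  91.2] med 0.001
axle n 100 pitch -95.2 dyaw -1.6 grip 0.0706 0.0056 origin [ 0.6421 -0.0219  0.1461] tip [ 0.6366 -0.0212  0.0843] cost 0.0019
wheel in axle [ 0.0225 -0.0005 -0.0013] angle 6.4
```

Call:
send_rows(deltas="-0.002 0 0 0", claw=0.2285, force=20)

```text
t: 29.2
eef_pos: [0.6468, -0.0226, 0.1999]
tool_rot: [-0.0, 0.999, -0.052, 0.001]
contact_force: [-1.1, 0.0, -1.6]
gripper_width: 0.228
grasp_force: 59.6
```

Call:
send_rows(deltas="-0.004 0 0 0; -0.008 0 0 0; -0.012 0 0 0; -0.016 0 0 0; -0.02 0 0 0", claw=0.231)

```text
t: 29.7
eef_pos: [0.6267, -0.0205, 0.2002]
tool_rot: [-0.0, 0.999, -0.052, 0.001]
contact_force: [1.5, 0.1, -2.0]
gripper_width: 0.227
grasp_force: 13.8
```

```bash
python3 m2.py .123 85 -65,-75,-85,-95 .637,-.02
```

```text
t 29.7 tcp [ 0.6267 -0.0205  0.2002] F [ 1.5  0.1 -2. ] gf 13.8 yaw -5.97
mask 894 0.68 [ 0.625 -0.001  0.13 ]
mask 191 0.59 [0.615 0.011 0.13 ]
wheel 1051 [ 0.6331 -0.0214  0.12  ] [ -6.  108.5] med 0.001
axle n 101 pitch -89.4 dyaw -2.0 grip 0.0677 0.0026 origin [ 0.6274 -0.0206  0.1461] tip [ 0.628  -0.0207  0.0841] cost 0.0017
wheel in axle [0.0261 0.0001 0.0055] angle 17.9
```

Call:
send_rows(deltas="-0.005 0 0.004 0; -0.01 0 0.006 0; -0.015 0 0.007 0; -0.02 0 0.008 0; -0.024 0 0.008 0", claw=0.2325)

```text
t: 30.4
eef_pos: [0.602, -0.0179, 0.1916]
tool_rot: [0.0, 0.999, -0.052, -0.0]
contact_force: [2.2, -1.4, -2.0]
gripper_width: 0.232
grasp_force: 6.9
```

```bash
python3 m2.py .12 108 -55,-65,-75,-85 .633,-.021
```

```text
t 30.4 tcp [ 0.602  -0.0179  0.1916] F [ 2.2 -1.4 -2. ] gf 6.9 yaw -5.96
mask 821 0.71 [0.627 0.002 0.131]
mask 36 0.37 [0.602 0.015 0.125]
wheel 856 [ 0.6329 -0.0214  0.1201] [ -6.  108.6] med 0.0008
axle n 88 pitch -74.5 dyaw -0.4 grip 0.0653 -0.0005 origin [ 0.6193 -0.0198  0.1391] tip [ 0.6357 -0.0217  0.0794] cost 0.0015
wheel in axle [ 0.022  -0.0001  0.0082] angle 3.1
```

Call:
send_rows(deltas="-0.005 0 0.002 0; -0.01 0 0.005 0; -0.014 0 0.008 0; -0.019 0 0.012 0; -0.023 0 0.0155 0")

```text
t: 31.1
eef_pos: [0.5795, -0.0155, 0.1764]
tool_rot: [0.0, 0.999, -0.052, 0.0]
contact_force: [1.1, -0.4, 2.6]
gripper_width: 0.233
grasp_force: 7.5
```

```bash
python3 m2.py .12 120 -35,-45,-55,-65,-75 .634,-.021
```

```text
t 31.1 tcp [ 0.5795 -0.0155  0.1764] F [ 1.1 -0.4  2.6] gf 7.5 yaw -5.96
mask 822 0.71 [0.632 0.001 0.13 ]
wheel 822 [ 0.6327 -0.0217  0.1191] [ -6. 113.] med 0.0008
axle n 91 pitch -48.6 dyaw -1.7 grip 0.0597 -0.0061 origin [ 0.6187 -0.0208  0.1364] tip [ 0.6593 -0.0262  0.0899] cost 0.0013
wheel in axle [ 0.0223  0.001  -0.0009] angle 18.4
```

Call:
send_rows(deltas="-0.004 0 0.003 0; -0.008 0 0.007 0; -0.0115 0 0.012 0; -0.015 0 0.017 0; -0.0175 0 0.021 0")

```text
t: 31.8
eef_pos: [0.5622, -0.0136, 0.155]
tool_rot: [-0.0, 0.999, -0.052, 0.0]
contact_force: [2.4, 0.5, 3.2]
gripper_width: 0.234
grasp_force: 7.9
```

```bash
python3 m2.py .119 125 -15,-25,-35,-45,-55 .633,-.021
```

```text
t 31.8 tcp [ 0.5622 -0.0136  0.155 ] F [2.4 0.5 3.2] gf 7.9 yaw -5.96
mask 918 0.57 [ 0.633 -0.003  0.131]
wheel 896 [ 0.6354 -0.0216  0.1189] [ -6.  129.2] med 0.0009
axle n 92 pitch -30.5 dyaw -0.4 grip 0.0643 -0.0022 origin [ 0.6173 -0.0198  0.1312] tip [ 0.6704 -0.0256  0.0998] cost 0.0015
wheel in axle [ 0.022   0.0001 -0.0013] angle 20.3
```

Call:
send_rows(deltas="-0.003 0 0.004 0; -0.006 0 0.009 0; -0.009 0 0.014 0; -0.011 0 0.018 0; -0.013 0 0.022 0")

```text
t: 32.5
eef_pos: [0.5482, -0.0123, 0.1325]
tool_rot: [0.0, 0.999, -0.052, -0.001]
contact_force: [-2.5, 0.7, 1.6]
gripper_width: 0.229
grasp_force: 7.0
```

```bash
python3 m2.py .117 140 5,-5,-15,-25,-35 .633,-.021
```

```text
t 32.5 tcp [ 0.5482 -0.0123  0.1325] F [-2.5  0.7  1.6] gf 7.0 yaw -5.95
mask 758 0.7 [0.621 0.002 0.114]
wheel 739 [ 0.6254 -0.0209  0.0946] [ -6.  160.1] med 0.0008
axle n 96 pitch -28.5 dyaw -0.6 grip 0.064 -0.0037 origin [ 0.6041 -0.0188  0.1093] tip [ 0.6582 -0.025   0.0798] cost 0.0016
wheel in axle [ 0.0258  0.0003 -0.0027] angle 8.5
```

Call:
send_rows(deltas="-0.002 0 0.006 0; -0.004 0 0.012 0; -0.006 0 0.018 0; -0.008 0 0.024 0; -0.009 0 0.029 0")

```text
t: 33.2
eef_pos: [0.54, -0.0114, 0.1036]
tool_rot: [0.0, 0.999, -0.052, -0.0]
contact_force: [-3.6, -0.8, 0.0]
gripper_width: 0.239
grasp_force: 6.6
```

```bash
python3 m2.py .088 170 5,-5,-15,-25,-35 .625,-.021
```

```text
t 33.2 tcp [ 0.54   -0.0114  0.1036] F [-3.6 -0.8  0. ] gf 6.6 yaw -5.95
mask 654 0.89 [0.617 0.006 0.109]
wheel 654 [ 0.6222 -0.0206  0.0854] [ -6.  166.2] med 0.0008
axle n 91 pitch -17.2 dyaw 1.6 grip 0.0567 -0.0008 origin [ 0.594  -0.0155  0.097 ] tip [ 0.6531 -0.02    0.0787] cost 0.0025
wheel in axle [ 0.0306 -0.0029 -0.0027] angle 3.7
```

Call:
send_rows(deltas="0.002 0 0.003 0; 0.004 0 0.006 0; 0.006 0 0.009 0; 0.006 0 0.012 0; 0.006 0 0.015 0", claw=0.231)

```text
t: 33.9
eef_pos: [0.5468, -0.0121, 0.0891]
tool_rot: [-0.0, 0.999, -0.052, 0.0]
contact_force: [-3.6, 0.1, -0.8]
gripper_width: 0.231
grasp_force: 7.0
```

```bash
python3 m2.py .082 173 5,-5,-15,-25 .622,-.021; python3 -c "
import cv2
A=cv2.imread('pics/side_now.png')[130:230,210:310]
cv2.imwrite('pics/crop9.png',cv2.resize(A,(600,600),interpolation=cv2.INTER_CUBIC))"
```

```text
t 33.9 tcp [ 0.5468 -0.0121  0.0891] F [-3.6  0.1 -0.8] gf 7.0 yaw -5.97
mask 627 0.81 [0.62  0.005 0.105]
wheel 623 [ 0.6284 -0.021   0.0817] [ -6.  173.8] med 0.0008
axle n 90 pitch -2.8 dyaw 9.6 grip 0.0672 -0.003 origin [ 0.6138 -0.0079  0.0939] tip [ 0.6756 -0.004   0.0909] cost 0.0032
wheel in axle [ 0.0143 -0.014  -0.0115] angle 10.2
```

View pics/crop9.png

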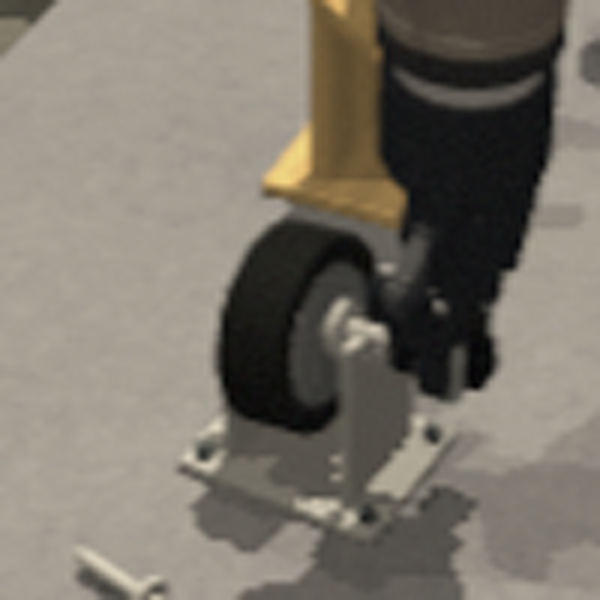

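The crop shows the wheel between the cheeks (centre (300,330)) against the collar, with the handle still a little high. I lower the last 14 mm gently.

Call:
send_rows(deltas="-0.001 0 0.003 0; -0.002 0 0.006 0; -0.003 0 0.009 0; -0.004 0 0.011 0; -0.005 0 0.013 0")

```text
t: 34.6
eef_pos: [0.542, -0.0115, 0.0764]
tool_rot: [-0.0, 0.999, -0.052, 0.001]
contact_force: [2.9, -0.4, -1.2]
gripper_width: 0.231
grasp_force: 7.0
```

Call:
send_rows(deltas="0 0 0.001 0; 0 0 0.002 0; 0 0 0.002 0")

```text
t: 34.9
eef_pos: [0.5414, -0.0115, 0.0746]
tool_rot: [0.0, 0.999, -0.052, -0.0]
contact_force: [0.4, -0.1, 3.9]
gripper_width: 0.232
grasp_force: 7.7
```

```bash
python3 m2.py .077 178 5,-5,-15 .625,-.021 | head -3; python3 plan.py .54 -.0115 .0715 -6
```

```text
t 34.9 tcp [ 0.5414 -0.0115  0.0746] F [ 0.4 -0.1  3.9] gf 7.7 yaw -5.96
mask 660 0.65 [0.616 0.005 0.1  ]
wheel 655 [ 0.6252 -0.0207  0.0784] [ -6.  180.9] med 0.0007
t 35.1 pos [ 0.5414 -0.0115  0.0745] yaw -5.96 tilt [ 0. -0. -1.] F [-0.8  0.2  4.9] w 0.234 gf 7.8
delta [-0.0014  0.0002  0.003 ] spin 0.04 dist 0.003
```

Call:
send_rows(deltas="0 0 0 0; 0 0 0 0; 0 0 0 0; 0 0 0 0", claw=0.5)

```text
t: 35.5
eef_pos: [0.541, -0.0116, 0.074]
tool_rot: [0.0, 0.999, -0.052, -0.0]
contact_force: [-0.3, 0.2, -0.8]
gripper_width: 0.5
grasp_force: 0.0
```

Call:
send_rows(deltas="0 0 -0.01 0; -0.005 0 -0.03 0; -0.02 0 -0.06 0; -0.04 0 -0.1 0; -0.06 0 -0.14 0")

```text
t: 36.0
eef_pos: [0.4807, -0.0052, 0.2159]
tool_rot: [-0.0, 0.999, -0.052, -0.0]
contact_force: [0.5, -0.2, 0.8]
gripper_width: 0.498
grasp_force: 0.0
```

Call:
send_rows(deltas="-0.02 0 -0.04 0; -0.02 0.04 -0.07 0; -0.02 0.08 -0.07 0; -0.02 0.12 -0.07 0; -0.02 0.12 -0.07 0")

```text
t: 36.5
eef_pos: [0.4481, -0.1282, 0.2853]
tool_rot: [0.001, 0.998, -0.056, 0.0]
contact_force: [-0.5, 0.8, -0.8]
gripper_width: 0.502
grasp_force: 0.0
```

```bash
cat > fin.py <<'E'
from fit import *
Ps=[];Qs=[]
for n in("top","side"):
    p=bot.read_camera(n); W,u,v=world(p,np.ones(p["depth"].shape,bool)); cv2.imwrite(f"pics/{n}_fin.png",p["img"][150:260,200:310,::-1])
    L=loc(W,np.array([.618,-.0196,0]),np.radians(-6),0)
    Qs.append(L[(L[:,0]>-.11)&(L[:,0]<-.04)&(np.abs(L[:,1])<.03)&(L[:,2]>.05)&(L[:,2]<.12)])
    r=bot.masks_of(p,"wheel")
    if r:
        w,_,_=world(p,r[0]["mask"]); l=loc(w,np.array([.618,-.0196,0]),np.radians(-6),0); Ps.append(l[np.linalg.norm(l-[.005,0,.078],axis=1)<.075])
P=np.vstack(Ps); x,e=fit(wheel,P,[.006,0,.078,0,0],[0,1,2,3,4]); print("wheel in fork",len(P),np.round(x[:3],4),np.degrees(x[3:]).round(1),e)
Q=np.vstack(Qs); y,e=fit(axle,Q,[-.012,0,.082,0,0],[0,1,2,3,4]); print("axle in fork",len(Q),np.round(y[:3],4),np.degrees(y[3:]).round(1),e, "handle z",np.percentile(Q[:,2],95))
print(bot.get_obs()["t"])
E
python3 fin.py
```

```text
wheel in fork 1089 [0.0067 0.0007 0.0772] [-0.2  0.4] 0.000943332178681297
axle in fork 275 [-0.0145  0.0017  0.0827] [ 1.9 -0.2] 0.0008725154698818807 handle z 0.09501507098917233
36.7
```

```bash
python3 -c "
from station import bot
print(bot.hand_in())"
```

```text
the job is handed in; nothing more can be done
None
```

The axle now lies home in both fork slots with the wheel hanging level between the cheeks, and the job was handed in at about 37 s. However, the wheel slid off the axle and dropped onto the fork's cheek tops on the way. I threaded it again there, and I don't know whether that drop passed the 60 N limit, because the hand-in returned no verdict.

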